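# Unlock and open a double-door switch cabinet

### The job

Open up the small switch cabinet that lies on its back on the bench: put its key (the one with the rectangular bow) fully into the lock and turn it clockwise as far as it goes, then lift the door its tongue was holding (the active one, left) by its handle until it stands upright, slide the bolt this uncovers fully back towards the lock's end of the cabinet, and lift the other door until it stands upright too. Leave the key in the lock, turned, and leave the other keys and everything else on the bench where they are.

Things in the scene. Friction and masses are not known exactly. Their poses are not given: they have to be found in the camera images.
- cabinet: Grey sheet-steel cabinet fixed on the bench on its back, 280 (x) x 320 (y) x 110 mm high; origin at the centre of its underside, z up. Its two door leaves lie flat on top, hinged along the left (+y) and right (-y) long edges, which run along the cabinet's x. The lock stands on the 70 mm wide fixed strip at the -x end (towards the robot).
- key_mid (a point): The cabinet key, plain steel, 90 mm tall, about 150 g, standing upright in one slot of the key stand. This point is on its axis, 45 mm above its tip; z up, x along the blade's width. From the tip up: blade 24 (x) x 10 (y) x 40 mm, a collar 36 mm across and 8 mm thick, then a flat rectangular bow 48 (x) x 12 (y) x 42 mm. It is the same turned by half a turn.
- key_bow (a point): Centre of that key's rectangular bow, 24 mm above key_mid, 75 mm above the bench while the key stands in the stand; same axes. Grip the bow across its 12 mm thickness (y).
- key_stand: Wooden key stand fixed left or right of the cabinet, 200 (x) x 70 (y) x 28 mm high; origin under its centre. Three slots, 62 mm apart along its x, in each a key standing 22 mm deep (tip 6 mm above the bench), its x along the stand's, with 1.5 mm play at the blade's edges and 3.5 mm at its faces.
- lock_slot (a point): Middle of the slot's mouth on top of the brass lock cylinder (48 mm across, 42 mm tall, mouth 152 mm above the bench); turns with it. z up; slot 26 mm along x, 12 mm along y, 38 mm deep, with a 4 mm bevel. With the key fully home key_mid is 7 mm above this point. A steel tongue on the cylinder points along this x, over the active door's edge, 55 mm long from the axis.
- lock (a joint): Angle of the lock cylinder, rad: starts between 0 and 0.2 (tongue over the door, locked), grows clockwise seen from above, end stop at 1.4; the door is clear of the tongue above 1.1. Takes about 0.15 N m and stays where it is left.
- active_handle (a point): Middle of the handle bar of the active (left) door. The bar is round, 12 mm thick, 100 mm long along the cabinet's x, 45 mm above the door's face (centre line 161 mm above the bench when shut) and 155 mm from the hinge; the door's free edge is 30 mm beyond it. It moves with the door.
- active_hinge (a point): Middle of the active door's hinge line, which runs along the cabinet's x, 113 mm above the bench; z is the door's outward normal. The leaf is 180 mm (x) by 185 mm and 6 mm thick and reaches over the meeting strip of the other door.
- active (a joint): Opening angle of the active door, rad: 0 shut, 1.57 upright, at most 1.75. Stiff hinge: needs about 5 N at the handle and stays where it is left.
- bolt_knob (a point): Middle of the steel block (14 mm along x, 24 mm along y) that slides the flush bolt, on the lowered strip (76 mm above the bench, 56 mm wide along y) of the passive door; its top is 22 mm above the strip. Covered by the active door until that is open. On the -y side a 40 mm high step stands 29 mm from this point; the +y side is open.
- bolt (a joint): Travel of the flush bolt, m: starts within 0 to 0.004 (shot under the cabinet's far frame), grows as it is drawn along the cabinet's -x (towards the lock end), end stop at 0.035; the door is free above 0.02. Takes about 2 to 3 N and stays where it is left.
- passive_handle (a point): Middle of the handle bar of the passive (right) door, like the other bar: round, 12 mm thick, 100 mm long along the cabinet's x, 45 mm above the door's face (161 mm above the bench when shut), 85 mm from its hinge. It moves with the door; the raised part of the door ends 37 mm beyond it.
- passive_hinge (a point): Middle of the passive door's hinge line, along the cabinet's x, 113 mm above the bench; z is the door's outward normal.
- passive (a joint): Opening angle of the passive door, rad: 0 shut, 1.57 upright, at most 1.75. Stiff hinge: needs about 9 N at the handle and stays where it is left.
- round_key: Wrong key with a round disc bow 44 mm across and a thicker blade (14 mm) that does not fit, 90 mm tall, in the stand; origin at its tip.
- tee_key: Wrong key with a T-bar grip 50 mm wide and a thicker blade (14 mm) that does not fit, 86 mm tall, in the stand; origin at its tip.
- screwdriver: Bystander: screwdriver, 180 mm, lying near the robot.
- jar: Bystander: jar, 60 mm across, 75 mm tall.
- junction_box: Bystander: white box 85 x 85 x 45 mm.
- tape_roll: Bystander: black roll, 90 mm across, 20 mm tall.
- torch: Bystander: torch lying near the robot, 130 mm long, 28 mm across.
Things that resemble listed ones, but are neither listed nor needed, are in the scene too. What is shaped like the part that bears key_mid but green or orange is not meant.

How it is judged (in metres and radians):
On the way, in this order (a step that is already met when the one before it is completed fails the run):
1. the key is fully in the lock (horizontal distance between key_mid and lock_slot below 0.005 m and z of key_mid in the frame of lock_slot below 0.0115 m and angle between key_mid's own z axis and vertical below 0.12 rad), for 0.1 s.
2. the lock is turned clockwise with the key in it (all of step 1 and value of joint lock above 1.2 rad), for 0.1 s.
3. the active door is lifted open (value of joint active above 1.3 rad), for 0.1 s.
4. the flush bolt is drawn (value of joint bolt above 0.025 m), for 0.1 s.
5. the passive door is lifted open (value of joint passive above 1.3 rad), for 0.1 s.
At the end, for the whole second after the job is handed in: Both doors stand open by more than 1.3 rad and at rest, the bolt is drawn by more than 25 mm (it clears the frame at 20 mm), the lock is turned past 1.2 rad, and the key is in it: within 5 mm of the slot's axis, its collar no more than about 6 mm above the mouth, upright within 0.12 rad (all of step 2 and value of joint each of active, passive above 1.3 rad and value of joint bolt above 0.025 m and velocity of joint active between -0.1 and 0.1 rad/s and velocity of joint passive between -0.1 and 0.1 rad/s); the robot touches nothing.
It fails at once if a wrong key is moved by more than 30 mm (distance of any of round_key, tee_key from where it was at the start of the episode above 0.03 m).
It fails at once if a bystander (screwdriver, jar, junction box, tape roll, torch) is moved by more than 30 mm (distance of any of screwdriver, jar, junction_box, tape_roll, torch from where it was at the start of the episode above 0.03 m).
It also fails if it takes over 72 s, if anything falls off the work surface, if the arm or the gripper's body presses on something with over 40 N, if the wrist force passes 120 N, or if a joint passes its speed limit or range.

### The arm

A 7-joint arm with a two-finger parallel gripper is mounted at the origin on the work surface. World frame = base frame: x ahead of the robot, y to its left, z up, the work surface at z = 0. Lengths are in mm, angles in rad, forces in N, time in s.
With the tool pointing down it reaches from about 425 to 950 mm from the base axis. Payload 16.7 kg.
Tool frame: the origin (TCP) lies between the finger pads; the fingertips stand ctrl.tips_ahead ahead of it and the grasp point (between the pads) lies 5 mm behind it (ctrl.tips_ahead is the distance from the TCP to the fingertips, in mm); z points along the fingers, y is the line along which they close (so a half turn about z gives the same grasp; the last joint's range is limited). The gripper opens to 94 mm and grips with 3 to 60 N. Pads are 16 mm wide; open, the fingers measure 119 mm over their backs; the gripper's body (75 mm by 177 mm) begins 78 mm behind the grasp point.
Start: joints at [0.96, 0.426, 0.074, 1.606, -0.034, 1.111, -0.067], TCP at [300.718, -604.272, 219.467] pointing down, gripper open.
Joint ranges: [-2.85, 2.85], [-0.5, 2.14], [-1.23, 1.37], [0.21, 2.46], [-1.02, 4.16], [0.16, 2.05], [-2.73, 2.73]. Speed limits (rad/s): [1.89, 1.89, 2.39, 2.39, 3.01, 3.01, 3.01].

### API

Orientations are given as a 3x3 rotation matrix whose columns are the frame's x, y, z axes.
In Python, from rig import ctrl, cams, workorder gives the robot as it stands.
- The arm moves only by the tool play_rows, never from a script. Its argument "steps" is one flat list of numbers, 6 for each row, row after row: the shift along the tool's x, y, z scaled (see below), then the turn, a rotation vector about the tool's x, y, z scaled (see below). In form: [dx, dy, dz, wx, wy, wz, dx, dy, dz, wx, wy, wz, ...]. A call has 1 to 5 rows; each row shifts and turns the commanded pose from where the row before left it, along the tool's axes as they then stand; what a row does not reach is not made up. The controller multiplies each number of a shift by 0.02 m and each number of a turn by 4 degrees. A row lasts 1/12 s, in which the tool goes at most 41.7 mm and 7.16 degrees, less where a joint would pass 70% of its speed; a pose out of reach is approached as far as the arm can. A call with a number of a shift or a turn outside -1 to 1 is refused whole. A call with a gripper value outside its range is refused whole. "fingers" is the closure, from 0 (fully open) to 1 (shut), set as the call begins (left out, the last holds). The fingers move at their own pace and stop on an object; "squeeze" is the grip in N (left out, the last holds). Time passes only in rows, so rows that do not move let the fingers close. It gives the time, the measured TCP pose, the force, the opening and the grip force at its end, in the units of the state.
- ctrl.get_state(): the state, without advancing time (a new reading comes with each control period).
- cams.read_camera(name): name is "side" or "top" or "wrist"; returns a dict with "frame" (480x640x3 uint8, blue, green, red), "fovy" (degrees; the focal length in pixels is half the picture's height over the tangent of half this angle, whatever the lens; pixels are square), "cx", "cy" (the principal point, pixels), "rvec" (rotation vector, rad) and "tvec" (3), from world to camera coordinates, as OpenCV has them. Camera axes: x right, y down, z forward; pixel columns grow to the right and rows downward; lengths in mm; the calibration is good to about 2 mm. A picture is of the moment at which its call begins. There is no depth.
- workorder.hand_in(): hands the job in; it is judged then, once.
The state is a dict: "time": time; "joints": joint angles; "joint_velocities": joint speeds; "tau": joint torques, N m; "tool_pos": TCP position; "tool_rot": TCP orientation; "contact_force": force on the tool from outside, world axes, zero at the start; "ft_torque": the same for the moment, N m; "width": finger opening in mm; "gripper_force": force on a finger pad.
Only numpy, scipy, OpenCV 4.12 (cv2) and the standard library are available. Lean on these libraries where they do the work, as an engineer would, in place of code of your own. Each camera call takes 0.05 s, during which the arm holds its last target. There are 200 camera calls.

## Working session

There is one attempt and no reset: what is moved stays moved. The work goes in short steps, Python scripts to look and compute and a tool call to move; the robot and the scene stay as the last step left them, time stands still between calls to the robot, and variables do not carry over. Pictures are saved under pics/ and viewed, at most 10 in all, crops included, and the job is handed in when it is done.

Besides the shell and the picture viewer there is one more tool, called after "Call:" in YAML: its name, and indented under it one key for each argument. play_rows: Moves the arm, as the interface text tells. Its arguments: {"type":"object","properties":{"steps":{"type":"array","items":{"type":"number"}},"fingers":{"type":"number"},"squeeze":{"type":"number"}},"required":["steps"]}

```bash
ls; mkdir -p pics; cat > h.py <<'E'
import numpy as np, cv2
from rig import ctrl, cams, workorder
def cam(n):
    c=cams.read_camera(n); f=240/np.tan(np.radians(c["fovy"])/2)
    c["K"]=np.array([[f,0,c["cx"]],[0,f,c["cy"]],[0,0,1.]]); c["R"]=cv2.Rodrigues(np.array(c["rvec"],float))[0]; c["t"]=np.array(c["tvec"],float).ravel(); return c
def ray(c,u,v):
    d=c["R"].T@np.linalg.solve(c["K"],[u,v,1.]); return -c["R"].T@c["t"], d/np.linalg.norm(d)
def onz(c,u,v,z):
    o,d=ray(c,u,v); return o+d*(z-o[2])/d[2]
def proj(c,p):
    q=c["K"]@(c["R"]@np.asarray(p,float)+c["t"]); return q[:2]/q[2]
E
python3 - <<'E'
from h import *
for n in ("top","side","wrist"):
    c=cam(n); cv2.imwrite(f"pics/{n}0.png",c["frame"]); o,d=ray(c,c["cx"],c["cy"]); print(n,c["fovy"],o.round(),d.round(2))
s=ctrl.get_state(); print(s["time"],s["tool_pos"],np.round(s["tool_rot"],3),s["width"],ctrl.tips_ahead)
E
```

```text
pics
top 47.84309293004029 [ 270.   56. 1461.] [ 0.17 -0.02 -0.99]
side 46.00836240319248 [ 415. 1093. 1038.] [ 0.08 -0.75 -0.65]
wrist 65.56021981022886 [ 360. -574.  383.] [-0.21 -0.1  -0.97]
0.15 [ 300.61389309 -604.01122541  218.95709165] [[ 0.895  0.446 -0.   ]
 [ 0.446 -0.895  0.001]
 [-0.    -0.001 -1.   ]] 93.89745926325196 14.0
```

View pics/top0.png

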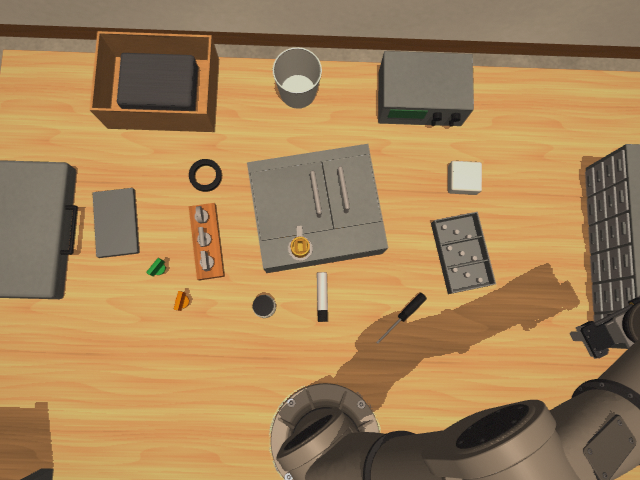

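View pics/side0.png

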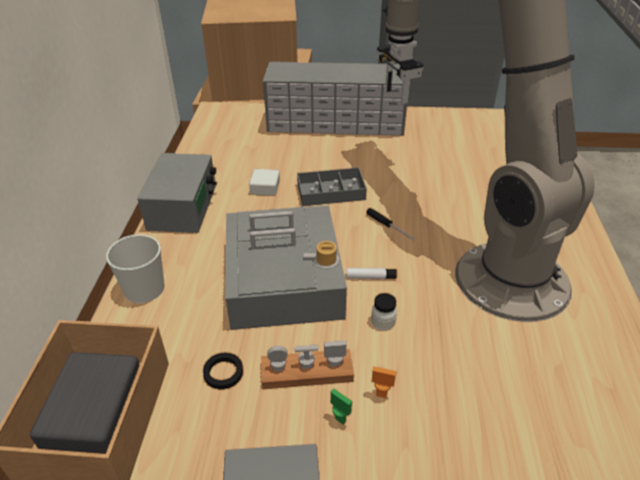

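The top view shows the cabinet at about (318,207), the lock at (300,246) with its tongue pointing up, and the stand at (206,241). In the side view the stand's keys are at (278,355), (306,354) and (335,352), and the rightmost looks rectangular. Next I'll zoom in and measure.

```bash
python3 - <<'E'
from h import *
a=cv2.imread("pics/side0.png")[330:395,250:365]; b=cv2.imread("pics/top0.png")[195:285,180:330]
a=cv2.resize(a,None,fx=5,fy=5,interpolation=cv2.INTER_CUBIC); b=cv2.resize(b,None,fx=5,fy=5,interpolation=cv2.INTER_CUBIC)
b=b[:,:]; 
h=600; im=np.zeros((600,800,3),np.uint8); a=cv2.resize(a,(400,226)); b=cv2.resize(b,(600,360)); im[:226,:400]=a; im[230:590,:600]=b
cv2.imwrite("pics/z0.png",im)
T=cv2.imread("pics/top0.png"); c=cam("top")
hsv=cv2.cvtColor(T,cv2.COLOR_BGR2HSV)
# stand: orange-brown saturated
print(hsv[222,198],hsv[272,218],hsv[300,100+0], hsv[246,292],hsv[350,150])
# cabinet silhouettes: gray
m=((hsv[...,1]<45)&(hsv[...,2]<140)).astype(np.uint8)*255; m[:, :235]=0; m[:,400:]=0; m[:135]=0; m[280:]=0
cs,_=cv2.findContours(m,cv2.RETR_EXTERNAL,cv2.CHAIN_APPROX_SIMPLE); k=max(cs,key=cv2.contourArea); print(cv2.minAreaRect(k), cv2.approxPolyDP(cv2.convexHull(k),5,True).ravel())
for p in cv2.approxPolyDP(cv2.convexHull(k),5,True).reshape(-1,2): print(p,onz(c,*p,116).round(1))
E
```

```text
[ 12 127 131] [ 12 185 205] [ 18 135 213] [ 17 183 153] [ 17 140 213]
((317.0027160644531, 207.62887573242188), (111.16956329345703, 124.90176391601562), 81.17961883544922) [366 144 386 248 266 271 247 163]
[366 144] [755.6 -86.9 116. ]
[386 248] [ 482.9 -139.9  116. ]
[266 271] [416.7 159.8 116. ]
[247 163] [694.6 219.7 116. ]
```

View pics/z0.png

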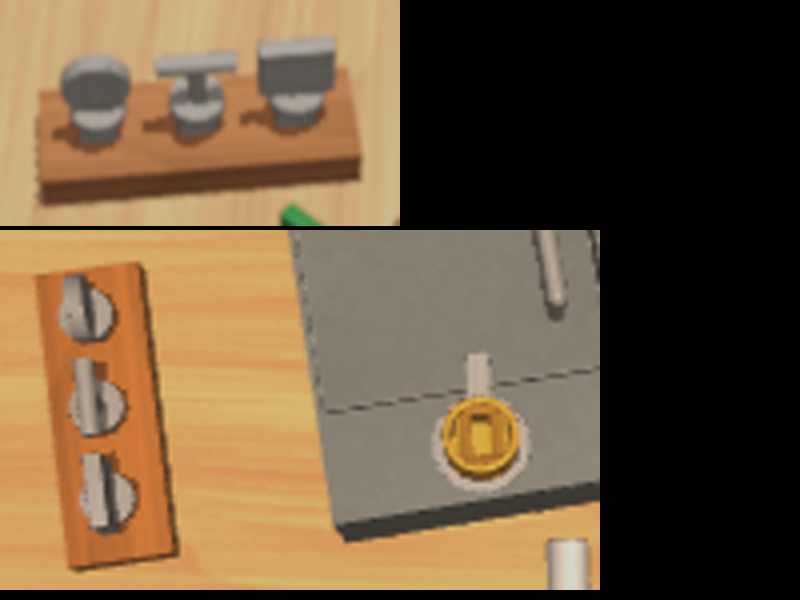

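The zoom confirms that the rectangular-bow key is in the slot nearest the robot, at top pixel (204,260). The lock's slot is at about (300,246).

```bash
python3 - <<'E'
from h import *
c=cam("top"); T=c["frame"]; s=cam("side"); S=s["frame"]
hsv=cv2.cvtColor(T,cv2.COLOR_BGR2HSV)
m=((hsv[...,1]>160)&(hsv[...,0]<15)).astype(np.uint8)*255; m[:190]=0;m[285:]=0;m[:,:180]=0;m[:,235:]=0
m=cv2.morphologyEx(m,cv2.MORPH_CLOSE,np.ones((15,15)))
k=max(cv2.findContours(m,cv2.RETR_EXTERNAL,cv2.CHAIN_APPROX_NONE)[0],key=cv2.contourArea)
P=np.array([onz(c,*p,28)[:2] for p in k.reshape(-1,2)],np.float32); (ctr,sz,an)=cv2.minAreaRect(P)
print("stand",ctr,sz,an)
print("key bow from top", onz(c,204,251,96), onz(c,204,260,75))
m=((hsv[...,1]>170)&(hsv[...,0]>15)&(hsv[...,0]<28)).astype(np.uint8)*255; m[:230]=0;m[265:]=0;m[:,:280]=0;m[:,320:]=0
k=max(cv2.findContours(m,cv2.RETR_EXTERNAL,cv2.CHAIN_APPROX_NONE)[0],key=cv2.contourArea)
print("lock px",cv2.minEnclosingCircle(k), onz(c,*cv2.minEnclosingCircle(k)[0],145))
E
```

```text
stand (503.4754638671875, 330.4710388183594) (202.09901428222656, 71.8357925415039) 9.75833511352539
key bow from top [465.73578133 320.2523736   96.        ] [445.39968278 322.94856734  75.        ]
lock px ((299.5806579589844, 246.25807189941406), 9.869436264038086) [476.83285906  77.53225255 145.        ]
```

```bash
cat >> h.py <<'E'
from scipy.spatial.transform import Rotation as Ro
def yawR(a): # tool down, tool x at yaw a (deg)
    a=np.radians(a); x=np.array([np.cos(a),np.sin(a),0]); z=np.array([0,0,-1.]); return np.column_stack([x,np.cross(z,x),z])
def plan(way,p=None,R=None,step=19.5,turn=3.9):
    st=ctrl.get_state()
    if p is None: p=np.array(st["tool_pos"],float)
    if R is None: R=np.array(st["tool_rot"],float)
    for (q,Q) in way:
        q=np.array(q,float); Q=R if Q is None else Q
        w=Ro.from_matrix(R.T@Q).as_rotvec(degrees=True)
        n=int(max(np.ceil(np.linalg.norm(q-p)/step),np.ceil(np.linalg.norm(w)/turn),1)); print("leg",n)
        rows=[]
        for i in range(n):
            d=R.T@((q-p)/(n-i)); rows.append(np.r_[d/20,w/n/4].round(2)); r=rows[-1]
            p=p+R@r[:3]*20; R=R@Ro.from_rotvec(r[3:]*4,degrees=True).as_matrix()
        for i in range(0,n,5): print([float(v)+0 for r in rows[i:i+5] for v in r])
    return p,R
E
python3 - <<'E'
from h import *
Q=yawR(9.76)
plan([((480,-250,220),Q),((465,0,220),Q),((440,320,220),Q)])
E
```

```text
leg 21
[0.76, -0.56, 0.0, 0.0, 0.0, 0.2, 0.75, -0.58, 0.0, 0.0, 0.0, 0.2, 0.74, -0.59, 0.0, 0.0, 0.0, 0.2, 0.73, -0.6, 0.0, 0.0, 0.0, 0.2, 0.73, -0.61, 0.0, 0.0, 0.0, 0.2]
[0.72, -0.62, 0.0, 0.0, 0.0, 0.2, 0.71, -0.62, 0.0, 0.0, 0.0, 0.2, 0.7, -0.64, 0.0, 0.0, 0.0, 0.2, 0.69, -0.64, 0.0, 0.0, 0.0, 0.2, 0.68, -0.65, 0.0, 0.0, 0.0, 0.2]
[0.67, -0.66, 0.0, 0.0, 0.0, 0.2, 0.66, -0.67, 0.0, 0.0, 0.0, 0.2, 0.65, -0.68, 0.0, 0.0, 0.0, 0.2, 0.64, -0.69, 0.0, 0.0, 0.0, 0.2, 0.63, -0.7, 0.0, 0.0, 0.0, 0.2]
[0.63, -0.71, -0.01, 0.0, 0.0, 0.2, 0.61, -0.72, 0.0, 0.0, 0.0, 0.2, 0.61, -0.73, -0.01, 0.0, 0.0, 0.2, 0.59, -0.74, 0.0, 0.0, 0.0, 0.2, 0.59, -0.74, -0.01, 0.0, 0.0, 0.2]
[0.57, -0.76, 0.0, 0.0, 0.0, 0.2]
leg 13
[0.1, -0.96, 0.0, 0.0, 0.0, 0.0, 0.1, -0.96, 0.0, 0.0, 0.0, 0.0, 0.11, -0.96, 0.0, 0.0, 0.0, 0.0, 0.1, -0.96, 0.0, 0.0, 0.0, 0.0, 0.11, -0.96, 0.0, 0.0, 0.0, 0.0]
[0.1, -0.96, 0.0, 0.0, 0.0, 0.0, 0.11, -0.96, 0.0, 0.0, 0.0, 0.0, 0.1, -0.95, 0.0, 0.0, 0.0, 0.0, 0.11, -0.96, 0.0, 0.0, 0.0, 0.0, 0.1, -0.95, 0.0, 0.0, 0.0, 0.0]
[0.11, -0.96, 0.0, 0.0, 0.0, 0.0, 0.1, -0.95, 0.0, 0.0, 0.0, 0.0, 0.11, -0.96, 0.0, 0.0, 0.0, 0.0]
leg 17
[0.09, -0.94, 0.0, 0.0, 0.0, 0.0, 0.09, -0.94, 0.0, 0.0, 0.0, 0.0, 0.08, -0.94, 0.0, 0.0, 0.0, 0.0, 0.09, -0.94, 0.0, 0.0, 0.0, 0.0, 0.08, -0.94, 0.0, 0.0, 0.0, 0.0]
[0.09, -0.94, 0.0, 0.0, 0.0, 0.0, 0.08, -0.94, 0.0, 0.0, 0.0, 0.0, 0.09, -0.94, 0.0, 0.0, 0.0, 0.0, 0.08, -0.94, 0.0, 0.0, 0.0, 0.0, 0.09, -0.94, 0.0, 0.0, 0.0, 0.0]
[0.08, -0.94, 0.0, 0.0, 0.0, 0.0, 0.09, -0.94, 0.0, 0.0, 0.0, 0.0, 0.08, -0.94, 0.0, 0.0, 0.0, 0.0, 0.09, -0.94, 0.0, 0.0, 0.0, 0.0, 0.08, -0.94, 0.0, 0.0, 0.0, 0.0]
[0.09, -0.94, 0.0, 0.0, 0.0, 0.0, 0.08, -0.94, 0.01, 0.0, 0.0, 0.0]
```

Call:
play_rows:
  steps: [0.76,-0.56,0,0,0,0.2,0.75,-0.58,0,0,0,0.2,0.74,-0.59,0,0,0,0.2,0.73,-0.6,0,0,0,0.2,0.73,-0.61,0,0,0,0.2]

```text
time: 0.72
tool_pos: [343.6, -518.9, 219.4]
tool_rot: [[0.924, 0.381, -0.0], [0.381, -0.924, 0.0], [0.0, -0.0, -1.0]]
contact_force: [-0.8, 0.9, 0.9]
width: 93.7
gripper_force: 0.0
```

Call:
play_rows:
  steps: [0.72,-0.62,0,0,0,0.2,0.71,-0.62,0,0,0,0.2,0.7,-0.64,0,0,0,0.2,0.69,-0.64,0,0,0,0.2,0.68,-0.65,0,0,0,0.2]

```text
time: 1.13
tool_pos: [386.5, -434.7, 219.5]
tool_rot: [[0.949, 0.316, 0.0], [0.316, -0.949, -0.0], [0.0, 0.0, -1.0]]
contact_force: [0.0, 0.3, -0.1]
width: 94.0
gripper_force: 0.0
```

Call:
play_rows:
  steps: [0.67,-0.66,0,0,0,0.2,0.66,-0.67,0,0,0,0.2,0.65,-0.68,0,0,0,0.2,0.64,-0.69,0,0,0,0.2,0.63,-0.7,0,0,0,0.2]

```text
time: 1.55
tool_pos: [429.0, -350.8, 219.6]
tool_rot: [[0.969, 0.249, 0.0], [0.249, -0.969, -0.0], [0.0, 0.0, -1.0]]
contact_force: [0.4, 0.0, 0.0]
width: 94.0
gripper_force: 0.0
```

Call:
play_rows:
  steps: [0.63,-0.71,0,0,0,0.2,0.61,-0.72,0,0,0,0.2,0.61,-0.73,0,0,0,0.2,0.59,-0.74,0,0,0,0.2,0.59,-0.74,0,0,0,0.2]

```text
time: 1.97
tool_pos: [471.9, -266.2, 219.6]
tool_rot: [[0.984, 0.181, 0.0], [0.181, -0.984, -0.0], [0.0, 0.0, -1.0]]
contact_force: [0.2, -0.6, 0.0]
width: 94.3
gripper_force: 0.0
```

Call:
play_rows:
  steps: [0.57,-0.76,0,0,0,0.2,0.1,-0.96,0,0,0,0,0.1,-0.96,0,0,0,0,0.1,-0.96,0,0,0,0,0.1,-0.96,0,0,0,0]

```text
time: 2.38
tool_pos: [474.9, -172.1, 219.5]
tool_rot: [[0.986, 0.168, 0.0], [0.168, -0.986, 0.0], [0.0, 0.0, -1.0]]
contact_force: [0.3, -1.0, 0.1]
width: 94.0
gripper_force: 0.0
```

Call:
play_rows:
  steps: [0.11,-0.96,0,0,0,0,0.1,-0.96,0,0,0,0,0.11,-0.96,0,0,0,0,0.1,-0.96,0,0,0,0,0.1,-0.96,0,0,0,0]

```text
time: 2.8
tool_pos: [469.0, -75.7, 219.6]
tool_rot: [[0.986, 0.168, 0.0], [0.168, -0.986, -0.0], [0.0, 0.0, -1.0]]
contact_force: [0.5, -0.5, -0.0]
width: 93.9
gripper_force: 0.0
```

Call:
play_rows:
  steps: [0.11,-0.96,0,0,0,0,0.1,-0.96,0,0,0,0,0.11,-0.96,0,0,0,0,0.1,-0.96,0,0,0,0,0.1,-0.94,0,0,0,0]

```text
time: 3.22
tool_pos: [463.2, 20.3, 219.6]
tool_rot: [[0.986, 0.168, 0.0], [0.168, -0.986, -0.0], [0.0, 0.0, -1.0]]
contact_force: [1.3, 0.1, -0.6]
width: 94.0
gripper_force: 0.0
```

Call:
play_rows:
  steps: [0.09,-0.94,0,0,0,0,0.09,-0.94,0,0,0,0,0.09,-0.94,0,0,0,0,0,0,0,0,0,0,0,0,0,0,0,0]

```text
time: 3.63
tool_pos: [459.2, 76.4, 219.5]
tool_rot: [[0.986, 0.169, 0.0], [0.169, -0.986, 0.0], [0.0, -0.0, -1.0]]
contact_force: [0.3, -1.3, -0.9]
width: 94.3
gripper_force: 0.0
```

```bash
python3 - <<'E'
from h import *
c=cam("wrist"); np.savez("lockcam.npz",K=c["K"],R=c["R"],t=c["t"]); cv2.imwrite("pics/wl.png",c["frame"])
print(proj(c,(477,77.5,152)))
E
```

```text
[325.43899877 232.05354254]
```

View pics/wl.png

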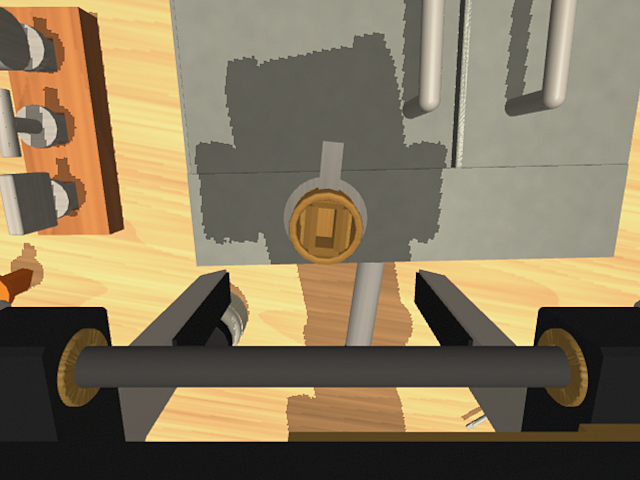

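Call:
play_rows:
  steps: [0.09,-0.94,0,0,0,0,0.09,-0.94,0,0,0,0,0.09,-0.94,0,0,0,0,0.09,-0.94,0,0,0,0,0.09,-0.94,0,0,0,0]

```text
time: 4.1
tool_pos: [452.6, 169.6, 219.5]
tool_rot: [[0.986, 0.166, 0.0], [0.166, -0.986, -0.0], [0.0, 0.0, -1.0]]
contact_force: [1.1, -0.6, -0.4]
width: 94.0
gripper_force: 0.0
```

Call:
play_rows:
  steps: [0.09,-0.94,0,0,0,0,0.09,-0.94,0,0,0,0,0.09,-0.94,0,0,0,0,0.09,-0.94,0,0,0,0,0.09,-0.94,0,0,0,0]

```text
time: 4.52
tool_pos: [445.9, 263.9, 219.5]
tool_rot: [[0.986, 0.166, 0.0], [0.166, -0.986, -0.0], [0.0, 0.0, -1.0]]
contact_force: [0.0, -0.1, 0.3]
width: 94.0
gripper_force: 0.0
```

Call:
play_rows:
  steps: [0.09,-0.94,0,0,0,0,0.09,-0.94,0,0,0,0,0.09,-0.94,0,0,0,0,0,0,0,0,0,0,0,0,0,0,0,0]

```text
time: 4.93
tool_pos: [441.6, 320.4, 219.2]
tool_rot: [[0.986, 0.168, -0.0], [0.168, -0.986, -0.0], [-0.001, 0.0, -1.0]]
contact_force: [0.2, -0.4, -0.1]
width: 93.6
gripper_force: 0.0
```

```bash
python3 - <<'E'
from h import *
c=cam("wrist"); np.savez("keycam.npz",K=c["K"],R=c["R"],t=c["t"]); cv2.imwrite("pics/wk.png",c["frame"])
print(proj(c,(442.4,320,96)))
E
```

```text
[322.96966632 238.43135756]
```

View pics/wk.png

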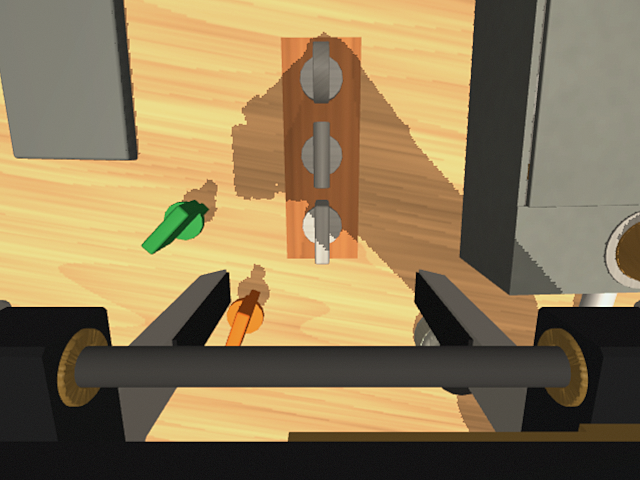

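The lock view shows the brass ring at about (325,227), with its tongue pointing slightly right of up. The key view shows the bow's top face as a vertical strip, from about (322,203) to (322,265). I'll measure both at larger scale.

```bash
python3 - <<'E'
from h import *
a=cv2.imread("pics/wl.png")[135:270,280:370]; b=cv2.imread("pics/wk.png")[190:275,290:360]
im=np.zeros((600,800,3),np.uint8)
a=cv2.resize(a,None,fx=4.4,fy=4.4,interpolation=cv2.INTER_NEAREST); b=cv2.resize(b,None,fx=5.5,fy=5.5,interpolation=cv2.INTER_NEAREST)
im[:a.shape[0],:a.shape[1]]=a; im[:b.shape[0],405:405+b.shape[1]]=b; cv2.imwrite("pics/z1.png",im)
class C(dict):pass
L=dict(np.load("lockcam.npz")); T=cv2.imread("pics/wl.png"); hsv=cv2.cvtColor(T,cv2.COLOR_BGR2HSV)
m=((hsv[...,1]>130)&(hsv[...,0]>10)&(hsv[...,0]<28)).astype(np.uint8)*255; m[:180]=0;m[265:]=0;m[:,:280]=0;m[:,370:]=0
m[262:]=0
k=max(cv2.findContours(m,cv2.RETR_EXTERNAL,cv2.CHAIN_APPROX_NONE)[0],key=cv2.contourArea)
print(cv2.minEnclosingCircle(k),cv2.boundingRect(k),cv2.fitEllipse(k))
g=cv2.cvtColor(T,cv2.COLOR_BGR2GRAY)
E
```

```text
((325.43951416015625, 225.2056427001953), 38.642608642578125) (289, 188, 74, 74) ((325.2742614746094, 225.88497924804688), (72.4914321899414, 74.43256378173828), 166.1158447265625)
```

View pics/z1.png

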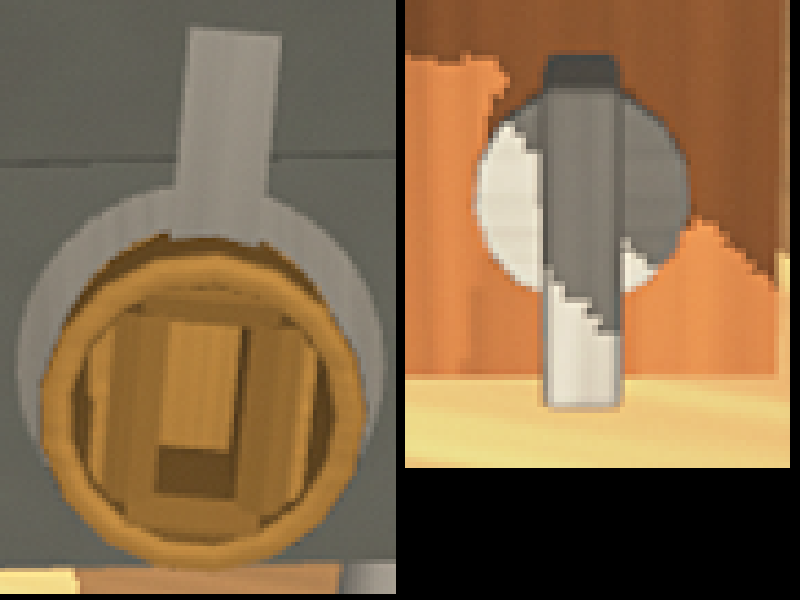

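```bash
python3 - <<'E'
from h import *
L=dict(np.load("lockcam.npz")); K=dict(np.load("keycam.npz"))
la=lambda u,v,z: onz(L,280+u/4.4,135+v/4.4,z)
ka=lambda u,v,z: onz(K,290+(u-405)/5.5,190+v/5.5,z)
print("ring",la(205,408,152),"slot",la(203,407,148), "width",np.linalg.norm(la(42,408,152)-la(368,408,152)))
for z in (120,130): 
  a,b=la(221.5,190,z),la(235.5,33,z); print("tongue",z,a,b,"yaw",np.degrees(np.arctan2(*(b-a)[1::-1])), "tip dist",np.linalg.norm((b-la(205,408,152))[:2]))
a,b=ka(582,407,96),ka(581.5,88,96); print("key",(a+b)/2,np.linalg.norm(a-b),"yaw",np.degrees(np.arctan2(*(b-a)[1::-1])))
print("thick",np.linalg.norm(ka(543,250,96)-ka(620,250,96)))
# cabinet seam edges/handles yaw: door/strip seam in wl
d0,d1=onz(L,190,173,116),onz(L,625,163,116); print("seam yaw",np.degrees(np.arctan2(*(d0-d1)[1::-1]))-90, d0,d1)
h0,h1=onz(L,430,10,161),onz(L,429,100,161); print("act handle end",h0,h1); h0,h1=onz(L,560,10,161),onz(L,553,98,161);print("pas",h0,h1)
s=ctrl.get_state(); print(s["tool_pos"],s["contact_force"]); Q=np.array(s["tool_rot"]); print(np.degrees(np.arctan2(Q[1,0],Q[0,0])))
E
```

```text
ring [479.88285134  77.25875199 152.        ] slot [479.20179147  77.39143259 148.        ] width 46.940605165625094
tongue 120 [508.875193    79.27218924 120.        ] [533.00186012  81.31663375 120.        ] yaw 4.843556403344637 tip dist 53.273778711412604
tongue 130 [509.48624208  79.59476643 130.        ] [532.69800532  81.56168385 130.        ] yaw 4.843556403344621 tip dist 52.99014731807599
key [444.60398612 321.04179761  96.        ] 46.89439931506504 yaw 9.713917886953809
thick 11.05468445007419
seam yaw 11.005740420102768 [495.44712224 177.65918956 116.        ] [ 553.96384549 -123.22230827  116.        ]
act handle end [607.99525166  43.46139903 161.        ] [563.62800613  33.36117652 161.        ]
pas [619.72305982 -25.12284885 161.        ] [576.42779766 -35.16654083 161.        ]
[441.79551158 319.60215171 219.25944218] [ 0.75031997 -1.11312308 -0.44099077]
9.612337500881022
```

The key is at (444.6, 321.0) with yaw 9.7°, and its bow measures 47 x 11 mm against the given 48 x 12. The slot is at (479.5, 77.3) with yaw 4.8°, and the ring measures 47 mm against 48. I'll lower onto the bow and grip it.

Call:
play_rows:
  steps: [0.15,-0.05,0.8,0,0,0,0,0,0.95,0,0,0,0,0,0.95,0,0,0,0,0,0.95,0,0,0,0,0,0.95,0,0,0]
  fingers: 0.5
  squeeze: 40

```text
time: 5.4
tool_pos: [444.9, 320.4, 126.8]
tool_rot: [[0.986, 0.166, 0.0], [0.166, -0.986, -0.001], [0.0, 0.001, -1.0]]
contact_force: [0.4, 0.0, -0.3]
width: 64.0
gripper_force: 0.0
```

Call:
play_rows:
  steps: [0,0,0.9,0,0,0,0,0,0.9,0,0,0,0,0,0.85,0,0,0,0,0,0,0,0,0,0,0,0,0,0,0]

```text
time: 5.82
tool_pos: [444.3, 320.8, 74.3]
tool_rot: [[0.986, 0.166, -0.001], [0.166, -0.986, -0.001], [-0.001, 0.001, -1.0]]
contact_force: [0.3, 0.4, 0.5]
width: 47.4
gripper_force: 0.0
```

Call:
play_rows:
  steps: [0,0,0,0,0,0,0,0,0,0,0,0,0,0,0,0,0,0,0,0,0,0,0,0,0,0,0,0,0,0]
  fingers: 1

```text
time: 6.23
tool_pos: [444.4, 322.3, 75.0]
tool_rot: [[0.986, 0.168, 0.001], [0.168, -0.986, 0.0], [0.001, -0.0, -1.0]]
contact_force: [-0.3, -0.1, 0.7]
width: 17.3
gripper_force: 0.0
```

Call:
play_rows:
  steps: [0,0,0,0,0,0,0,0,0,0,0,0,0,0,0,0,0,0,0,0,0,0,0,0]

```text
time: 6.57
tool_pos: [444.3, 322.3, 74.8]
tool_rot: [[0.986, 0.168, 0.0], [0.168, -0.986, 0.0], [0.0, -0.0, -1.0]]
contact_force: [-0.2, -1.6, 6.1]
width: 11.9
gripper_force: 40.0
```

Call:
play_rows:
  steps: [0,0,-0.5,0,0,0,0,0,-0.9,0,0,0,0,0,-0.9,0,0,0,0,0,-0.9,0,0,0,0,0,-0.9,0,0,0]

```text
time: 6.98
tool_pos: [443.8, 322.2, 157.8]
tool_rot: [[0.986, 0.168, -0.0], [0.168, -0.986, 0.0], [-0.0, -0.0, -1.0]]
contact_force: [-0.0, 0.0, -1.6]
width: 11.6
gripper_force: 40.0
```

Call:
play_rows:
  steps: [0,0,-0.9,0,0,0,0,0,-0.9,0,0,0,0,0,-0.9,0,0,0,0,0,-0.9,0,0,0,0,0,0,0,0,0]

```text
time: 7.4
tool_pos: [444.9, 323.2, 232.3]
tool_rot: [[0.986, 0.168, 0.004], [0.168, -0.986, 0.003], [0.004, -0.002, -1.0]]
contact_force: [0.9, 0.8, -1.2]
width: 11.9
gripper_force: 40.0
```

```bash
python3 - <<'E'
from h import *
s=ctrl.get_state(); print(s["tool_pos"],np.round(s["tool_rot"],3),s["width"],s["gripper_force"],s["contact_force"])
c=cam("wrist"); cv2.imwrite("pics/held.png",c["frame"][150:400,150:500]); np.savez("heldcam.npz",K=c["K"],R=c["R"],t=c["t"])
p=np.array(s["tool_pos"]); R=np.array(s["tool_rot"]); print(proj(c,p-R[:,2]*(5+21-4)), proj(c,p-R[:,2]*5))
E
```

```text
[444.94999176 323.21635259 232.27662213] [[ 0.986  0.168  0.004]
 [ 0.168 -0.986  0.003]
 [ 0.004 -0.002 -1.   ]] 11.921625795018693 39.99960422515869 [ 0.86629864  0.76460897 -1.22883329]
[322.48167299 319.10909893] [322.45656897 302.94182319]
```

View pics/held.png

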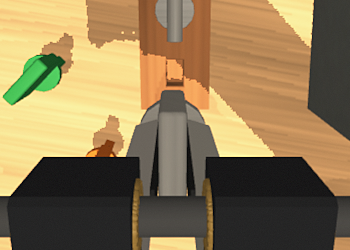

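```bash
python3 - <<'E'
from h import *
c=dict(np.load("heldcam.npz")); p=np.array([444.95,323.2,232.28]); R=yawR(9.65)
for q in [(24,6,-21.5),(24,-6,-21.5),(21,0,-21.5),(27,0,-21.5),(24,0,20.5),(18,0,20.5)]: print(q,proj(c,p+R@np.array(q,float)))
a=cv2.imread("pics/held.png")[80:130,150:200]; g=cv2.cvtColor(a,cv2.COLOR_BGR2GRAY); print(g[:40,22]); print(g[35]); print(g[20])
E
```

```text
(24, 6, -21.5) [337.43359238 262.67229131]
(24, -6, -21.5) [307.36552073 262.66744381]
(21, 0, -21.5) [322.40059075 269.85897126]
(27, 0, -21.5) [322.39567317 255.41460435]
(24, 0, 20.5) [322.52359387 239.28271547]
(18, 0, 20.5) [322.52652831 250.69744649]
[117 108  73  60  56  72 125 166 175 159  88  77  83  86  85  84  84  84
  82  84  85  84  86  84  83  84  83  84  83  84  82  91 107 118 125 129
 134 135 136 136]
[131 132 134 131 133 132 135 120  90 108 119 125 129 132 133 135 135 133
 134 132 133 132 129 129 128 130 130 132 133 133 131 131 130 129 126 118
 104 116 139 137 137 136 136 137 137 137 137 137 138 134]
[172 177 178 176 172 163 157 152 135  94  71  79  82  84  84  85  85  84
  83  85  83  85  85  83  84  83  83  84  85  84  84  84  83  80  90  96
 114 166 188 187 183 179 181 184 185 185 185 181 180 177]
```

The key is held centred and upright: the predicted end-face edges at y = 262.7 and 239.3 show up at 262 and 240. I'll move to just short of the lock, aligned with the slot, and look again.

```bash
python3 - <<'E'
from h import *
plan([((449.6,74.8,238),yawR(4.84))],step=18)
E
```

```text
leg 14
[-0.13, 0.88, -0.03, 0.0, 0.0, 0.09, -0.13, 0.88, -0.03, 0.0, 0.0, 0.09, -0.12, 0.88, -0.03, 0.0, 0.0, 0.09, -0.11, 0.88, -0.03, 0.0, 0.0, 0.09, -0.11, 0.88, -0.03, 0.0, 0.0, 0.09]
[-0.1, 0.88, -0.03, 0.0, 0.0, 0.09, -0.1, 0.88, -0.03, 0.0, 0.0, 0.09, -0.09, 0.88, -0.03, 0.0, 0.0, 0.09, -0.09, 0.88, -0.03, 0.0, 0.0, 0.09, -0.08, 0.88, -0.03, 0.0, 0.0, 0.09]
[-0.08, 0.88, -0.02, 0.0, 0.0, 0.09, -0.07, 0.88, -0.03, 0.0, 0.0, 0.09, -0.06, 0.88, -0.02, 0.0, 0.0, 0.09, -0.06, 0.88, -0.03, 0.0, 0.0, 0.09]
```

Call:
play_rows:
  steps: [-0.13,0.88,-0.03,0,0,0.09,-0.13,0.88,-0.03,0,0,0.09,-0.12,0.88,-0.03,0,0,0.09,-0.11,0.88,-0.03,0,0,0.09,-0.11,0.88,-0.03,0,0,0.09]

```text
time: 7.87
tool_pos: [445.3, 232.3, 230.6]
tool_rot: [[0.991, 0.137, -0.001], [0.137, -0.991, -0.001], [-0.001, 0.0, -1.0]]
contact_force: [0.2, 0.1, -1.6]
width: 11.5
gripper_force: 40.0
```

Call:
play_rows:
  steps: [-0.1,0.88,-0.03,0,0,0.09,-0.1,0.88,-0.03,0,0,0.09,-0.09,0.88,-0.03,0,0,0.09,-0.09,0.88,-0.03,0,0,0.09,-0.08,0.88,-0.03,0,0,0.09]

```text
time: 8.28
tool_pos: [447.1, 143.9, 233.7]
tool_rot: [[0.994, 0.105, -0.001], [0.105, -0.994, -0.0], [-0.001, 0.0, -1.0]]
contact_force: [0.1, 0.2, -1.1]
width: 11.8
gripper_force: 40.0
```

Call:
play_rows:
  steps: [-0.08,0.88,-0.02,0,0,0.09,-0.07,0.88,-0.03,0,0,0.09,-0.06,0.88,-0.02,0,0,0.09,-0.06,0.88,-0.03,0,0,0.09,0,0,0,0,0,0]

```text
time: 8.7
tool_pos: [448.6, 71.1, 235.7]
tool_rot: [[0.997, 0.077, -0.001], [0.077, -0.997, -0.001], [-0.002, 0.001, -1.0]]
contact_force: [0.3, 0.3, -1.2]
width: 11.6
gripper_force: 40.0
```

Call:
play_rows:
  steps: [0,0,0,0,0,0,0,0,0,0,0,0]

```text
time: 8.87
tool_pos: [448.8, 74.8, 236.1]
tool_rot: [[0.997, 0.081, -0.001], [0.081, -0.997, 0.0], [-0.001, -0.0, -1.0]]
contact_force: [0.4, 0.7, -1.0]
width: 11.5
gripper_force: 40.0
```

```bash
python3 - <<'E'
from h import *
s=ctrl.get_state(); print(s["tool_pos"],np.round(s["tool_rot"],3),s["width"],s["gripper_force"],s["contact_force"])
c=cam("wrist"); np.savez("lock2cam.npz",K=c["K"],R=c["R"],t=c["t"],p=s["tool_pos"],Q=s["tool_rot"]); cv2.imwrite("pics/l2raw.png",c["frame"])
o=np.array([270,130]); a=c["frame"][130:280,270:380]; cv2.imwrite("pics/l2.png",cv2.resize(a,None,fx=4,fy=4,interpolation=cv2.INTER_NEAREST))
for z in (152,148): print(proj(c,(479.5,77.3,z)))
E
```

```text
[448.82720886  74.80117031 236.07438694] [[ 0.997  0.081 -0.001]
 [ 0.081 -0.997  0.   ]
 [-0.001 -0.    -1.   ]] 11.498103796925754 39.99967932701111 [ 0.37587785  0.65162485 -0.98794591]
[322.39919644 207.78872105]
[322.39730143 206.93875928]
```

View pics/l2.png

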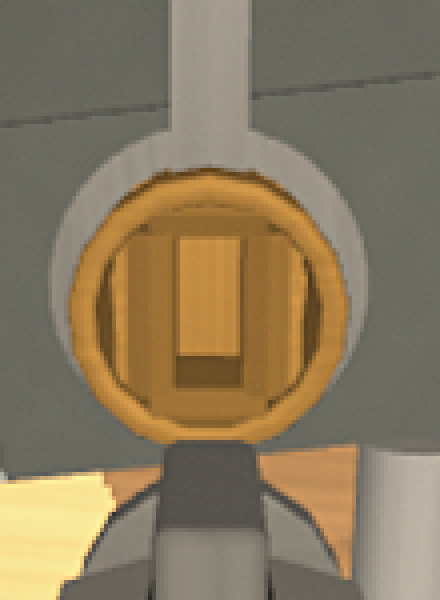

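The slot is aligned with the tool: its centre is at about (322.3,208) and the key's axis at x = 322.5. It sits about 30.8 mm ahead in tool x. I'll move over it and start inserting.

Call:
play_rows:
  steps: [0.5,0,0,0,0,0,0.54,0,0,0,0,0,0.5,0,0,0,0,0,0,0,0,0,0,0,0,0,0,0,0,0]

```text
time: 9.33
tool_pos: [480.3, 77.1, 236.1]
tool_rot: [[0.997, 0.081, -0.001], [0.081, -0.997, 0.0], [-0.001, -0.0, -1.0]]
contact_force: [-0.4, 1.0, -1.5]
width: 11.7
gripper_force: 40.0
```

Call:
play_rows:
  steps: [0,0,0.3,0,0,0,0,0,0.3,0,0,0,0,0,0.2,0,0,0,0,0,0.2,0,0,0,0,0,0,0,0,0]

```text
time: 9.75
tool_pos: [479.3, 76.7, 215.6]
tool_rot: [[0.997, 0.081, -0.001], [0.081, -0.997, -0.0], [-0.001, 0.0, -1.0]]
contact_force: [0.1, -0.3, -0.7]
width: 11.7
gripper_force: 40.0
```

Call:
play_rows:
  steps: [0,0,0.2,0,0,0,0,0,0.2,0,0,0,0,0,0,0,0,0]

```text
time: 10.0
tool_pos: [479.5, 76.8, 207.8]
tool_rot: [[0.997, 0.081, -0.001], [0.081, -0.997, -0.0], [-0.001, 0.0, -1.0]]
contact_force: [0.5, 0.5, -1.1]
width: 11.8
gripper_force: 40.0
```

Call:
play_rows:
  steps: [0,0,0.25,0,0,0,0,0,0.25,0,0,0,0,0,0.25,0,0,0,0,0,0.25,0,0,0,0,0,0,0,0,0]

```text
time: 10.42
tool_pos: [479.5, 76.7, 187.4]
tool_rot: [[0.997, 0.081, -0.001], [0.081, -0.997, -0.0], [-0.001, 0.0, -1.0]]
contact_force: [-0.2, -0.2, -1.0]
width: 11.4
gripper_force: 40.0
```

Call:
play_rows:
  steps: [0,0,0.15,0,0,0,0,0,0.1,0,0,0,0,0,0,0,0,0]

```text
time: 10.67
tool_pos: [479.8, 76.8, 183.2]
tool_rot: [[0.997, 0.08, -0.0], [0.08, -0.997, 0.0], [-0.0, -0.0, -1.0]]
contact_force: [-1.3, 0.2, -2.2]
width: 12.2
gripper_force: 40.0
```

Call:
play_rows:
  steps: [0,0,0.08,0,0,0,0,0,0.08,0,0,0,0,0,0,0,0,0]

```text
time: 10.92
tool_pos: [480.7, 76.9, 182.2]
tool_rot: [[0.997, 0.08, 0.002], [0.08, -0.997, -0.0], [0.002, 0.0, -1.0]]
contact_force: [-9.3, -2.4, 30.1]
width: 12.0
gripper_force: 40.0
```

The reaction of 30 N shows the key has bottomed, at the expected depth. I'll ease off a little and turn it clockwise.

Call:
play_rows:
  steps: [0,0,-0.06,0,0,0,0,0,0,0,0,0.6,0,0,0,0,0,0.8,0,0,0,0,0,0.8,0,0,0,0,0,0.8]

```text
time: 11.33
tool_pos: [480.3, 77.4, 182.4]
tool_rot: [[0.991, -0.131, 0.001], [-0.131, -0.991, 0.001], [0.001, -0.001, -1.0]]
contact_force: [-5.7, 1.3, 12.2]
width: 11.7
gripper_force: 40.0
```

Call:
play_rows:
  steps: [0,0,0,0,0,0.8,0,0,0,0,0,0.8,0,0,0,0,0,0.8,0,0,0,0,0,0.8,0,0,0,0,0,0.8]

```text
time: 11.75
tool_pos: [480.2, 77.0, 182.4]
tool_rot: [[0.917, -0.399, 0.001], [-0.399, -0.917, 0.0], [0.001, -0.001, -1.0]]
contact_force: [-5.9, -1.2, 13.6]
width: 11.6
gripper_force: 40.0
```

```bash
python3 - <<'E'
from h import *
s=ctrl.get_state(); R=np.array(s["tool_rot"]); print(np.degrees(np.arctan2(R[1,0],R[0,0])),np.round(s["joints"],2),s["contact_force"],s["ft_torque"],s["tool_pos"])
E
```

```text
-23.530567135148612 [-0.04  0.17 -0.27  2.04  0.06  0.93 -2.33] [-5.92648323 -1.18508399 13.55777841] [-0.23362679  1.58306005  0.17545303] [480.17415754  76.99816324 182.43461755]
```

q7 is near its limit, so I'll release the key, raise the hand, make a half turn back and regrip it.

Call:
play_rows:
  steps: [0,0,0,0,0,0,0,0,0,0,0,0,0,0,0,0,0,0,0,0,0,0,0,0,0,0,0,0,0,0]
  fingers: 0.5

```text
time: 12.17
tool_pos: [479.9, 76.8, 181.5]
tool_rot: [[0.918, -0.396, 0.0], [-0.396, -0.918, 0.0], [0.0, -0.0, -1.0]]
contact_force: [-1.1, 0.3, 1.1]
width: 41.3
gripper_force: 0.0
```

Call:
play_rows:
  steps: [0,0,-0.3,0,0,0,0,0,-0.8,0,0,0,0,0,-0.8,0,0,0,0,0,-0.6,0,0,-0.5,0,0,0,0,0,-1]

```text
time: 12.58
tool_pos: [481.0, 77.1, 234.3]
tool_rot: [[0.955, -0.298, 0.003], [-0.298, -0.955, 0.001], [0.003, -0.002, -1.0]]
contact_force: [0.1, 0.2, 0.7]
width: 46.7
gripper_force: 0.0
```

Call:
play_rows:
  steps: [0,0,0,0,0,-1,0,0,0,0,0,-1,0,0,0,0,0,-1,0,0,0,0,0,-1,0,0,0,0,0,-1]

```text
time: 13.0
tool_pos: [479.9, 76.8, 232.0]
tool_rot: [[0.999, 0.049, 0.0], [0.049, -0.999, 0.0], [0.0, -0.0, -1.0]]
contact_force: [-1.5, -0.5, 0.1]
width: 47.3
gripper_force: 0.0
```

Call:
play_rows:
  steps: [0,0,0,0,0,-1,0,0,0,0,0,-1,0,0,0,0,0,-1,0,0,0,0,0,-1,0,0,0,0,0,-1]

```text
time: 13.42
tool_pos: [479.9, 76.8, 231.9]
tool_rot: [[0.922, 0.388, 0.0], [0.388, -0.922, 0.0], [0.0, 0.0, -1.0]]
contact_force: [0.9, -0.7, 0.3]
width: 46.9
gripper_force: 0.0
```

Call:
play_rows:
  steps: [0,0,0,0,0,-1,0,0,0,0,0,-1,0,0,0,0,0,-1,0,0,0,0,0,-1,0,0,0,0,0,-1]

```text
time: 13.83
tool_pos: [479.9, 76.8, 231.9]
tool_rot: [[0.733, 0.68, 0.0], [0.68, -0.733, 0.0], [0.0, 0.0, -1.0]]
contact_force: [-1.1, -0.4, -0.3]
width: 47.0
gripper_force: 0.0
```

Call:
play_rows:
  steps: [0,0,0,0,0,-1,0,0,0,0,0,-1,0,0,0,0,0,-1,0,0,0,0,0,-1,0,0,0,0,0,-1]

```text
time: 14.25
tool_pos: [479.9, 76.8, 231.9]
tool_rot: [[0.457, 0.89, 0.0], [0.89, -0.457, 0.0], [0.0, 0.0, -1.0]]
contact_force: [-0.2, -0.5, -0.3]
width: 46.9
gripper_force: 0.0
```

Call:
play_rows:
  steps: [0,0,0,0,0,-1,0,0,0,0,0,-1,0,0,0,0,0,-1,0,0,0,0,0,-1,0,0,0,0,0,-1]

```text
time: 14.67
tool_pos: [479.9, 76.8, 231.9]
tool_rot: [[0.125, 0.992, 0.0], [0.992, -0.125, 0.0], [0.0, 0.0, -1.0]]
contact_force: [-0.0, 0.6, -0.4]
width: 46.9
gripper_force: 0.0
```

Call:
play_rows:
  steps: [0,0,0,0,0,-1,0,0,0,0,0,-1,0,0,0,0,0,-1,0,0,0,0,0,-1,0,0,0,0,0,-1]

```text
time: 15.08
tool_pos: [479.9, 76.8, 231.9]
tool_rot: [[-0.222, 0.975, 0.0], [0.975, 0.222, 0.0], [0.0, 0.0, -1.0]]
contact_force: [0.5, 0.4, -0.4]
width: 46.7
gripper_force: 0.0
```

Call:
play_rows:
  steps: [0,0,0,0,0,-1,0,0,0,0,0,-1,0,0,0,0,0,-1,0,0,0,0,0,-1,0,0,0,0,0,-1]

```text
time: 15.5
tool_pos: [479.9, 76.8, 231.9]
tool_rot: [[-0.542, 0.84, 0.0], [0.84, 0.542, 0.0], [-0.0, 0.0, -1.0]]
contact_force: [0.4, 0.1, 0.3]
width: 47.0
gripper_force: 0.0
```

Call:
play_rows:
  steps: [0,0,0,0,0,-1,0,0,0,0,0,-1,0,0,0,0,0,-1,0,0,0,0,0,-1,0,0,0,0,0,-1]

```text
time: 15.92
tool_pos: [479.9, 76.8, 231.9]
tool_rot: [[-0.797, 0.604, 0.0], [0.604, 0.797, 0.0], [-0.0, 0.0, -1.0]]
contact_force: [0.7, -0.2, 0.4]
width: 47.0
gripper_force: 0.0
```

Call:
play_rows:
  steps: [0,0,0,0,0,-1,0,0,0,0,0,-1,0,0,0,0,0,-1,0,0,0,0,0,-0.5,0,0,0,0,0,0]

```text
time: 16.33
tool_pos: [479.9, 76.8, 231.9]
tool_rot: [[-0.919, 0.395, 0.0], [0.395, 0.919, -0.0], [-0.0, 0.0, -1.0]]
contact_force: [-0.2, 0.4, 0.9]
width: 46.8
gripper_force: 0.0
```

```bash
python3 - <<'E'
from h import *
s=ctrl.get_state(); R=np.array(s["tool_rot"]); print(s["time"],np.degrees(np.arctan2(R[1,0],R[0,0])),np.round(s["joints"],2),s["contact_force"],s["tool_pos"],s["width"])
c=cam("wrist"); np.savez("k3.npz",K=c["K"],R=c["R"],t=c["t"],p=s["tool_pos"],Q=s["tool_rot"]); cv2.imwrite("pics/k3raw.png",c["frame"])
a=c["frame"][170:370,220:420]; cv2.imwrite("pics/k3.png",cv2.resize(a,None,fx=3,fy=3,interpolation=cv2.INTER_NEAREST))
p=np.array(s["tool_pos"]); p[2]=202.5; print([proj(c,p+R@np.array([x,0,0.])) for x in (-24,0,24)])
E
```

```text
16.3333 156.73090229852903 [ 0.2   0.14 -0.54  1.98  0.08  1.05  0.8 ] [-0.21716519  0.35878607  0.85902396] [479.92408374  76.77480089 231.88605659] 46.838792642390544
[array([321.83474931, 318.16843863]), array([321.79020237, 277.49020536]), array([321.74317283, 234.54497266])]
```

View pics/k3.png

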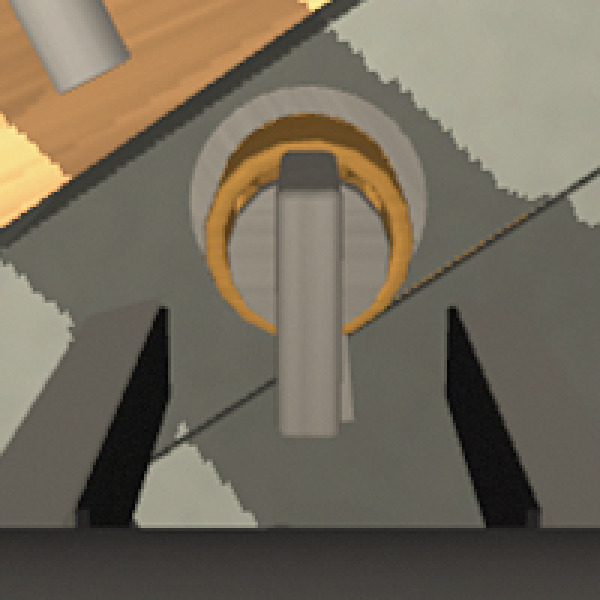

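The key is seated (collar on the ring), with its bow vertical and centred at about (323,277) between the fingers. I'll regrip and finish the turn.

Call:
play_rows:
  steps: [0,0,0.8,0,0,0,0,0,0.8,0,0,0,0,0,0.8,0,0,0,0,0,0,0,0,0,0,0,0,0,0,0]

```text
time: 16.8
tool_pos: [479.5, 76.8, 183.5]
tool_rot: [[-0.918, 0.398, -0.001], [0.398, 0.918, 0.0], [0.001, -0.0, -1.0]]
contact_force: [0.5, 0.9, 0.0]
width: 46.8
gripper_force: 0.0
```

Call:
play_rows:
  steps: [0,0,0,0,0,0,0,0,0,0,0,0,0,0,0,0,0,0,0,0,0,0,0,0,0,0,0,0,0,0]
  fingers: 1
  squeeze: 40

```text
time: 17.22
tool_pos: [480.0, 76.8, 183.9]
tool_rot: [[-0.918, 0.397, 0.001], [0.397, 0.918, 0.0], [-0.001, 0.0, -1.0]]
contact_force: [1.1, -0.5, 0.1]
width: 17.3
gripper_force: 0.0
```

Call:
play_rows:
  steps: [0,0,0,0,0,0,0,0,0,0,0,0,0,0,0,0,0,0,0,0,0,0,0,0,0,0,0,0,0,0.5]

```text
time: 17.63
tool_pos: [480.0, 76.9, 183.7]
tool_rot: [[-0.904, 0.428, 0.0], [0.428, 0.904, 0.0], [-0.0, 0.0, -1.0]]
contact_force: [-0.4, 0.1, 4.9]
width: 11.7
gripper_force: 40.0
```

Call:
play_rows:
  steps: [0,0,0,0,0,0.8,0,0,0,0,0,0.8,0,0,0,0,0,0.8,0,0,0,0,0,0.8,0,0,0,0,0,0.8]

```text
time: 18.05
tool_pos: [479.9, 76.6, 183.7]
tool_rot: [[-0.748, 0.663, 0.0], [0.663, 0.748, -0.0], [-0.0, -0.0, -1.0]]
contact_force: [-1.9, -1.4, 7.1]
width: 11.8
gripper_force: 40.0
```

Call:
play_rows:
  steps: [0,0,0,0,0,0.8,0,0,0,0,0,0.8,0,0,0,0,0,0.8,0,0,0,0,0,0.8,0,0,0,0,0,0.8]

```text
time: 18.47
tool_pos: [479.6, 76.3, 183.7]
tool_rot: [[-0.537, 0.844, -0.001], [0.844, 0.537, -0.001], [-0.0, -0.001, -1.0]]
contact_force: [-4.1, -3.2, 9.0]
width: 11.8
gripper_force: 40.0
```

Call:
play_rows:
  steps: [0,0,0,0,0,0.8,0,0,0,0,0,0.8,0,0,0,0,0,0.8,0,0,0,0,0,0,0,0,0,0,0,0]

```text
time: 18.88
tool_pos: [479.4, 76.2, 183.7]
tool_rot: [[-0.39, 0.921, -0.001], [0.921, 0.39, -0.001], [-0.001, -0.001, -1.0]]
contact_force: [-4.7, -4.3, 10.5]
width: 11.4
gripper_force: 40.0
```

```bash
python3 - <<'E'
from h import *
s=ctrl.get_state(); R=np.array(s["tool_rot"]); print(s["time"],np.degrees(np.arctan2(R[1,0],R[0,0])),np.round(s["joints"],2),s["contact_force"],s["ft_torque"],s["tool_pos"],s["width"])
E
```

```text
18.8833 112.97540686778105 [ 0.1   0.18 -0.43  2.04  0.1   0.94  0.02] [-4.73605431 -4.26517778 10.46221713] [-1.01013125  1.225372   -0.01141375] [479.3666704   76.21015457 183.66891981] 11.379789873011285
```

Call:
play_rows:
  steps: [0,0,0,0,0,0.5,0,0,0,0,0,0.3,0,0,0,0,0,0]

```text
time: 19.13
tool_pos: [479.3, 76.2, 183.7]
tool_rot: [[-0.337, 0.941, -0.001], [0.941, 0.337, -0.001], [-0.001, -0.001, -1.0]]
contact_force: [-6.1, -3.2, 11.0]
width: 11.7
gripper_force: 40.0
```

```bash
python3 - <<'E'
from h import *
s=ctrl.get_state(); R=np.array(s["tool_rot"]); print(s["time"],np.degrees(np.arctan2(R[1,0],R[0,0])),s["contact_force"],s["ft_torque"],s["tool_pos"],s["width"])
E
```

```text
19.1333 109.71068682084889 [-6.14343058 -3.20513598 10.97744618] [-1.09215825  1.41116622  0.10938921] [479.31039385  76.15316882 183.65894196] 11.713272038909782
```

Call:
play_rows:
  steps: [0,0,0,0,0,0.6,0,0,0,0,0,0.5,0,0,0,0,0,0]

```text
time: 19.38
tool_pos: [479.2, 76.2, 183.7]
tool_rot: [[-0.263, 0.965, -0.001], [0.965, 0.263, -0.001], [-0.001, -0.002, -1.0]]
contact_force: [-5.9, -3.9, 11.4]
width: 11.8
gripper_force: 40.0
```

```bash
python3 - <<'E'
from h import *
s=ctrl.get_state(); R=np.array(s["tool_rot"]); print(s["time"],np.degrees(np.arctan2(R[1,0],R[0,0])),s["contact_force"],s["ft_torque"],s["tool_pos"],s["width"])
E
```

```text
19.3833 105.26349865676211 [-5.87408183 -3.91682784 11.39589628] [-1.11166465  1.62085536  0.11988151] [479.22916003  76.16828412 183.66481066] 11.839098441646046
```

Call:
play_rows:
  steps: [0,0,0,0,0,0.5,0,0,0,0,0,0.5,0,0,0,0,0,0]

```text
time: 19.63
tool_pos: [479.2, 76.3, 183.6]
tool_rot: [[-0.196, 0.981, -0.001], [0.981, 0.196, -0.001], [-0.001, -0.001, -1.0]]
contact_force: [-7.0, -4.5, 11.6]
width: 12.1
gripper_force: 41.0
```

```bash
python3 - <<'E'
from h import *
s=ctrl.get_state(); R=np.array(s["tool_rot"]); print(s["time"],np.degrees(np.arctan2(R[1,0],R[0,0])),s["contact_force"],s["ft_torque"],s["tool_pos"],s["width"])
E
```

```text
19.6333 101.30954152272491 [-6.97488901 -4.49651822 11.60314525] [-1.03685969  1.48012185  0.72091957] [479.20960907  76.25878667 183.64088272] 12.098937841419634
```

The torque rose to 0.72 N m, so the lock is at its end stop. I'll release the key, rise, and locate the handles in the images already taken and in a fresh top view.

Call:
play_rows:
  steps: [0,0,0,0,0,0,0,0,0,0,0,0,0,0,0,0,0,0,0,0,0,0,0,0,0,0,0,0,0,0]
  fingers: 0.5

```text
time: 20.05
tool_pos: [479.8, 76.8, 183.4]
tool_rot: [[-0.198, 0.98, -0.0], [0.98, 0.198, 0.0], [0.0, -0.0, -1.0]]
contact_force: [-0.7, -0.6, -0.1]
width: 42.0
gripper_force: 0.0
```

Call:
play_rows:
  steps: [0,0,-0.3,0,0,0,0,0,-0.9,0,0,0,0,0,-0.9,0,0,0,0,0,-0.9,0,0,0,0,0,-0.4,0,0,0]

```text
time: 20.47
tool_pos: [480.6, 77.1, 253.9]
tool_rot: [[-0.198, 0.98, 0.002], [0.98, 0.198, 0.0], [-0.0, 0.003, -1.0]]
contact_force: [0.6, -0.1, -0.1]
width: 46.9
gripper_force: 0.0
```

```bash
python3 - <<'E'
from h import *
c=cam("top"); L=dict(np.load("lockcam.npz"))
T=cv2.imread("pics/top0.png"); g=cv2.cvtColor(T,cv2.COLOR_BGR2GRAY); print(g[160:225:8,300:360:2].tolist()[0][:5])
m=(g>140).astype(np.uint8)*255; m[:160]=0;m[222:]=0;m[:,:305]=0;m[:,360:]=0
n,lab,st,ce=cv2.connectedComponentsWithStats(m)
for i in range(1,n):
    if st[i,4]<60: continue
    ys,xs=np.where(lab==i); (ctr,sz,a)=cv2.minAreaRect(np.column_stack([xs,ys]).astype(np.float32)); 
    P=np.array([onz(c,x,y,164)[:2] for x,y in zip(xs,ys)]); u=np.linalg.svd(P-P.mean(0))[2][0]; u*=np.sign(u[0]); pr=(P-P.mean(0))@u
    mid=P.mean(0)+u*(pr.max()+pr.min())/2; print("bar",st[i],sz,mid,"len",np.ptp(pr),"yaw",np.degrees(np.arctan2(u[1],u[0])))
s=ctrl.get_state(); R=np.array(s["tool_rot"]); print(s["time"],s["tool_pos"],s["contact_force"])
plan([((600,43,255),yawR(191.4))])
# cabinet outline yaw from top edges
E
```

```text
[127, 125, 128, 128, 128]
bar [339 167  10  41 120] (40.97008514404297, 2.840592384338379) [625.49943529 -26.76233866] len 104.138189670439 yaw 11.102380921006977
bar [311 171  10  42 121] (41.75734329223633, 3.452378749847412) [611.82562591  41.9956578 ] len 105.95355597235562 yaw 10.95147342210271
20.5167 [480.90537986  77.11782085 254.36234789] [0.72660734 0.42365308 1.57367324]
leg 24
[-0.12, 0.23, 0.0, 0.0, 0.0, -0.94, -0.13, 0.22, 0.0, 0.0, 0.0, -0.94, -0.15, 0.21, 0.0, 0.0, 0.0, -0.94, -0.16, 0.2, 0.0, 0.0, 0.0, -0.94, -0.17, 0.19, 0.0, 0.0, 0.0, -0.94]
[-0.19, 0.18, 0.0, 0.0, 0.0, -0.94, -0.2, 0.17, 0.0, 0.0, 0.0, -0.94, -0.21, 0.15, 0.0, 0.0, 0.0, -0.94, -0.22, 0.14, 0.0, 0.0, 0.0, -0.94, -0.23, 0.12, 0.0, 0.0, 0.0, -0.94]
[-0.23, 0.11, 0.0, 0.0, 0.0, -0.94, -0.24, 0.09, 0.0, 0.0, 0.0, -0.94, -0.25, 0.08, 0.0, 0.0, 0.0, -0.94, -0.25, 0.06, 0.0, 0.0, 0.0, -0.94, -0.25, 0.05, 0.0, 0.0, 0.0, -0.94]
[-0.26, 0.03, 0.0, 0.0, 0.0, -0.94, -0.26, 0.01, 0.0, 0.0, 0.0, -0.94, -0.26, -0.01, 0.0, 0.0, 0.0, -0.94, -0.26, -0.02, 0.0, 0.0, 0.0, -0.94, -0.25, -0.04, 0.0, 0.0, 0.0, -0.94]
[-0.25, -0.06, 0.0, 0.0, 0.0, -0.94, -0.25, -0.07, 0.0, 0.0, 0.0, -0.94, -0.24, -0.09, -0.01, 0.0, 0.0, -0.94, -0.23, -0.1, 0.0, 0.0, 0.0, -0.94]
```

The measurements agree: cabinet yaw is 11.0°, the active bar's middle is at (612, 42.5) and the passive bar's at (625.5, -26.3). The implied hinge spacing is 310 mm and square. I'll go over the active handle.

Call:
play_rows:
  steps: [-0.12,0.23,0,0,0,-0.94,-0.13,0.22,0,0,0,-0.94,-0.15,0.21,0,0,0,-0.94,-0.16,0.2,0,0,0,-0.94,-0.17,0.19,0,0,0,-0.94]

```text
time: 20.93
tool_pos: [504.5, 69.6, 250.7]
tool_rot: [[-0.506, 0.862, -0.001], [0.862, 0.506, -0.0], [0.0, -0.001, -1.0]]
contact_force: [0.6, 0.2, -0.6]
width: 47.2
gripper_force: 0.0
```

Call:
play_rows:
  steps: [-0.19,0.18,0,0,0,-0.94,-0.2,0.17,0,0,0,-0.94,-0.21,0.15,0,0,0,-0.94,-0.22,0.14,0,0,0,-0.94,-0.23,0.12,0,0,0,-0.94]

```text
time: 21.35
tool_pos: [529.5, 62.3, 250.6]
tool_rot: [[-0.757, 0.653, -0.001], [0.653, 0.757, 0.0], [0.001, -0.001, -1.0]]
contact_force: [-0.2, -0.5, -0.5]
width: 47.1
gripper_force: 0.0
```

Call:
play_rows:
  steps: [-0.23,0.11,0,0,0,-0.94,-0.24,0.09,0,0,0,-0.94,-0.25,0.08,0,0,0,-0.94,-0.25,0.06,0,0,0,-0.94,-0.25,0.05,0,0,0,-0.94]

```text
time: 21.77
tool_pos: [554.3, 55.3, 250.7]
tool_rot: [[-0.927, 0.375, -0.001], [0.375, 0.927, 0.0], [0.001, -0.0, -1.0]]
contact_force: [0.0, -0.3, -0.4]
width: 46.9
gripper_force: 0.0
```

Call:
play_rows:
  steps: [-0.26,0.03,0,0,0,-0.94,-0.26,0.01,0,0,0,-0.94,-0.26,-0.01,0,0,0,-0.94,-0.26,-0.02,0,0,0,-0.94,-0.25,-0.04,0,0,0,-0.94]

```text
time: 22.18
tool_pos: [579.2, 48.2, 250.6]
tool_rot: [[-0.998, 0.056, -0.001], [0.056, 0.998, 0.0], [0.001, 0.0, -1.0]]
contact_force: [0.1, -0.6, 0.5]
width: 46.8
gripper_force: 0.0
```

Call:
play_rows:
  steps: [-0.45,-0.1,0,0,0,-0.94,-0.45,-0.1,0,0,0,-0.94,-0.44,-0.1,0,0,0,-0.94,-0.23,-0.1,0,0,0,-0.94,0,0,0,0,0,0]

```text
time: 22.6
tool_pos: [611.2, 40.8, 250.3]
tool_rot: [[-0.979, -0.205, -0.001], [-0.205, 0.979, 0.0], [0.001, 0.001, -1.0]]
contact_force: [-0.3, 0.4, 0.4]
width: 46.9
gripper_force: 0.0
```

```bash
cat >> h.py <<'E'
CX=np.array([.9816,.1908,0]); CY=np.array([-.1908,.9816,0]); CZ=np.array([0,0,1.])
E
python3 - <<'E'
from h import *
s=ctrl.get_state(); R=np.array(s["tool_rot"]); print(s["time"],s["tool_pos"],s["contact_force"],np.degrees(np.arctan2(R[1,0],R[0,0])),np.round(s["joints"],2))
c=cam("wrist"); cv2.imwrite("pics/ah.png",c["frame"]); g=cv2.cvtColor(c["frame"],cv2.COLOR_BGR2GRAY)
print("pred ends",[proj(c,np.array([612,42.5,161])+CX*k) for k in (-50,0,50)],[proj(c,np.array([625.5,-26.3,161])+CX*k) for k in (-50,0,50)])
for v in (100,150,200): print(v,g[v,200:480:4].tolist())
plan([((612,42.5,156),yawR(191))])
E
```

```text
22.6 [611.24389813  40.75986788 250.32477913] [-0.27743046  0.35344593  0.41793178] -168.1773732362709 [ 0.26  0.35 -0.55  1.69  0.19  1.16  1.44]
pred ends [array([325.32649271, 179.402673  ]), array([324.22599235, 251.28923199]), array([323.21759885, 317.15921366])] [array([220.99848221, 178.17154084]), array([224.45786024, 250.18070294]), array([227.62743868, 316.15750142])]
100 [182, 183, 183, 183, 191, 115, 114, 113, 112, 112, 110, 112, 114, 114, 115, 113, 113, 112, 113, 115, 114, 115, 113, 113, 116, 116, 115, 115, 114, 114, 114, 113, 114, 113, 112, 113, 112, 111, 111, 146, 197, 159, 188, 246, 152, 155, 82, 81, 83, 82, 75, 186, 222, 221, 218, 220, 216, 195, 132, 238, 174, 178, 179, 182, 176, 175, 177, 179, 176, 177]
150 [176, 176, 179, 180, 180, 180, 184, 107, 109, 108, 108, 110, 110, 109, 109, 112, 111, 112, 112, 109, 113, 54, 110, 112, 111, 108, 108, 108, 109, 110, 110, 109, 111, 108, 110, 109, 109, 109, 109, 108, 101, 181, 178, 178, 179, 178, 179, 180, 179, 178, 177, 175, 175, 175, 176, 176, 177, 173, 171, 170, 171, 172, 171, 172, 175, 171, 172, 169, 169, 170]
200 [181, 181, 183, 184, 210, 150, 136, 114, 96, 112, 113, 112, 111, 112, 110, 112, 110, 111, 111, 111, 115, 78, 92, 107, 107, 108, 108, 108, 106, 103, 129, 152, 136, 114, 107, 107, 108, 106, 104, 109, 106, 107, 185, 177, 176, 174, 174, 174, 175, 176, 177, 175, 176, 175, 174, 170, 172, 171, 173, 171, 169, 172, 170, 172, 170, 174, 175, 171, 169, 170]
leg 5
[-0.02, 0.01, 0.94, 0.0, 0.0, 0.03, -0.02, 0.01, 0.95, 0.0, 0.0, 0.03, -0.01, 0.01, 0.94, 0.0, 0.0, 0.03, -0.02, 0.01, 0.95, 0.0, 0.0, 0.03, -0.01, 0.02, 0.94, 0.0, 0.0, 0.03]
```

The bar appears at x = 326 against 325 predicted. I'll descend and grip it.

Call:
play_rows:
  steps: [-0.02,0.02,0.94,0,0,0.04,-0.02,0.02,0.94,0,0,0.04,-0.01,0.01,0.94,0,0,0.04,-0.02,0.02,0.94,0,0,0.04,-0.01,0.02,0.94,0,0,0.04]

```text
time: 23.07
tool_pos: [611.4, 43.3, 156.4]
tool_rot: [[-0.983, -0.186, -0.0], [-0.186, 0.983, -0.0], [0.0, 0.0, -1.0]]
contact_force: [0.4, 0.4, -0.0]
width: 46.8
gripper_force: 0.0
```

Call:
play_rows:
  steps: [0,0,0,0,0,0,0,0,0,0,0,0,0,0,0,0,0,0,0,0,0,0,0,0,0,0,0,0,0,0]
  fingers: 1
  squeeze: 30

```text
time: 23.48
tool_pos: [612.5, 43.3, 158.7]
tool_rot: [[-0.982, -0.188, 0.002], [-0.188, 0.982, 0.0], [-0.002, -0.0, -1.0]]
contact_force: [0.6, -0.7, 0.5]
width: 17.1
gripper_force: 0.0
```

Call:
play_rows:
  steps: [0,0,0,0,0,0,0,0,0,0,0,0,0,0,0,0,0,0,0,0,0,0,0,0]

```text
time: 23.82
tool_pos: [612.6, 42.8, 158.4]
tool_rot: [[-0.982, -0.188, 0.001], [-0.188, 0.982, -0.0], [-0.001, -0.001, -1.0]]
contact_force: [0.2, -2.2, 7.4]
width: 11.3
gripper_force: 30.0
```

```bash
python3 - <<'E'
from h import *
s=ctrl.get_state(); p0=np.array(s["tool_pos"]); R=np.array(s["tool_rot"]); print(s["time"],p0,s["contact_force"],s["width"],s["gripper_force"])
rel=lambda th: CY*(-155*np.cos(th)+48*np.sin(th))+CZ*(155*np.sin(th)+48*np.cos(th))
N=20; th=np.linspace(0,1.53,N+1); P=[p0+rel(t)-rel(0) for t in th]
print(P[-1]); rows=[(R.T@(P[i+1]-P[i])/20).round(2) for i in range(N)]
for i in range(0,N,5): print([float(v)+0 for r in rows[i:i+5] for v in np.r_[r,0,0,0]])
E
```

```text
23.8167 [612.55347152  42.75643091 158.37006355] [ 0.16988984 -2.18452752  7.43452637] 11.326459348139167 30.00304251909256
[575.03486774 235.77666927 267.1987756 ]
[0.0, 0.21, -0.59, 0.0, 0.0, 0.0, 0.0, 0.25, -0.57, 0.0, 0.0, 0.0, 0.0, 0.29, -0.55, 0.0, 0.0, 0.0, 0.0, 0.33, -0.52, 0.0, 0.0, 0.0, 0.0, 0.37, -0.5, 0.0, 0.0, 0.0]
[0.0, 0.41, -0.47, 0.0, 0.0, 0.0, 0.0, 0.44, -0.43, 0.0, 0.0, 0.0, 0.0, 0.48, -0.4, 0.0, 0.0, 0.0, 0.0, 0.5, -0.36, 0.0, 0.0, 0.0, 0.0, 0.53, -0.32, 0.0, 0.0, 0.0]
[0.0, 0.55, -0.28, 0.0, 0.0, 0.0, 0.0, 0.57, -0.24, 0.0, 0.0, 0.0, 0.0, 0.59, -0.19, 0.0, 0.0, 0.0, 0.0, 0.6, -0.15, 0.0, 0.0, 0.0, 0.0, 0.61, -0.1, 0.0, 0.0, 0.0]
[0.0, 0.62, -0.05, 0.0, 0.0, 0.0, 0.0, 0.62, -0.01, 0.0, 0.0, 0.0, 0.0, 0.62, 0.04, 0.0, 0.0, 0.0, 0.0, 0.61, 0.09, 0.0, 0.0, 0.0, 0.0, 0.61, 0.14, 0.0, 0.0, 0.0]
```

Call:
play_rows:
  steps: [0,0.21,-0.59,0,0,0,0,0.25,-0.57,0,0,0,0,0.29,-0.55,0,0,0,0,0.33,-0.52,0,0,0,0,0.37,-0.5,0,0,0]

```text
time: 24.23
tool_pos: [607.1, 69.9, 212.9]
tool_rot: [[-0.982, -0.187, 0.001], [-0.187, 0.982, -0.002], [-0.001, -0.002, -1.0]]
contact_force: [4.3, -8.1, -1.1]
width: 11.3
gripper_force: 30.0
```

Call:
play_rows:
  steps: [0,0.41,-0.47,0,0,0,0,0.44,-0.43,0,0,0]

```text
time: 24.4
tool_pos: [604.1, 85.8, 231.2]
tool_rot: [[-0.983, -0.186, 0.001], [-0.186, 0.983, -0.003], [-0.001, -0.003, -1.0]]
contact_force: [2.0, -13.1, 4.0]
width: 11.2
gripper_force: 30.0
```

Call:
play_rows:
  steps: [0,0.48,-0.4,0,0,0,0,0.5,-0.36,0,0,0,0,0.53,-0.32,0,0,0,0,0.55,-0.28,0,0,0,0,0.57,-0.24,0,0,0]

```text
time: 24.82
tool_pos: [594.3, 137.7, 264.0]
tool_rot: [[-0.983, -0.186, 0.002], [-0.186, 0.983, -0.003], [-0.001, -0.004, -1.0]]
contact_force: [-1.6, -9.7, 10.1]
width: 10.9
gripper_force: 30.0
```

Call:
play_rows:
  steps: [0,0.59,-0.19,0,0,0,0,0.6,-0.15,0,0,0,0,0.61,-0.1,0,0,0,0,0.62,-0.05,0,0,0,0,0.62,-0.01,0,0,0]

```text
time: 25.23
tool_pos: [582.4, 199.4, 273.1]
tool_rot: [[-0.982, -0.187, 0.001], [-0.187, 0.982, -0.001], [-0.001, -0.001, -1.0]]
contact_force: [3.0, -4.9, 3.3]
width: 10.7
gripper_force: 30.0
```

Call:
play_rows:
  steps: [0,0.62,0.04,0,0,0,0,0.61,0.09,0,0,0,0,0.61,0.14,0,0,0,0,0,0,0,0,0,0,0,0,0,0,0]

```text
time: 25.65
tool_pos: [575.1, 238.0, 266.9]
tool_rot: [[-0.982, -0.19, 0.001], [-0.19, 0.982, 0.002], [-0.001, 0.002, -1.0]]
contact_force: [3.2, 3.2, 3.5]
width: 11.0
gripper_force: 30.0
```

```bash
python3 - <<'E'
from h import *
s=ctrl.get_state(); p0=np.array(s["tool_pos"]); R=np.array(s["tool_rot"]); print(s["time"],p0,s["contact_force"],s["width"],s["gripper_force"],np.round(s["joints"],2))
d=p0+[0,0,3]-np.array([582.4,194.8,113]); print("angle", np.arctan2(d@CY,d@CZ)-np.arctan2(-155,48))
c=cam("top"); cv2.imwrite("pics/t2.png",c["frame"])
E
```

```text
25.65 [575.08972071 237.95244706 266.89019844] [3.18122219 3.19642998 3.50452581] 10.980108252949076 30.00074028968811 [-0.02  0.36 -0.61  1.64  0.22  1.2   1.08]
angle 1.5424530619194479
```

The active door is at about 1.54 rad. I'll release the bar, rise past the door's edge, and move over the strip to see the knob.

Call:
play_rows:
  steps: [0,0,0,0,0,0,0,0,0,0,0,0,0,0,0,0,0,0,0,0,0,0,0,0]
  fingers: 0.7

```text
time: 26.03
tool_pos: [574.8, 235.5, 266.4]
tool_rot: [[-0.982, -0.188, -0.001], [-0.188, 0.982, -0.0], [0.001, -0.0, -1.0]]
contact_force: [-0.4, 0.6, -0.1]
width: 27.9
gripper_force: 0.0
```

Call:
play_rows:
  steps: [0,0,-0.5,0,0,0,0,0,-0.8,0,0,0,0,0,-0.9,0,0,0,0,0,-0.9,0,0,0,0,0,-0.7,0,0,0]

```text
time: 26.45
tool_pos: [575.2, 236.0, 344.9]
tool_rot: [[-0.982, -0.188, 0.001], [-0.188, 0.982, 0.001], [-0.001, 0.0, -1.0]]
contact_force: [0.1, 0.7, -0.1]
width: 28.0
gripper_force: 0.0
```

```bash
python3 - <<'E'
from h import *
s=ctrl.get_state(); print(s["time"],s["tool_pos"],s["contact_force"],s["width"])
plan([((625,41,340),None)])
E
```

```text
26.45 [575.16434586 235.96272505 344.93926734] [ 0.08870841  0.66954763 -0.14398549] 27.961464167270208
leg 11
[-0.06, -0.91, 0.02, 0.0, 0.0, 0.0, -0.06, -0.91, 0.02, 0.0, 0.0, 0.0, -0.05, -0.91, 0.02, 0.0, 0.0, 0.0, -0.06, -0.91, 0.02, 0.0, 0.0, 0.0, -0.05, -0.91, 0.02, 0.0, 0.0, 0.0]
[-0.06, -0.92, 0.02, 0.0, 0.0, 0.0, -0.05, -0.91, 0.02, 0.0, 0.0, 0.0, -0.06, -0.92, 0.03, 0.0, 0.0, 0.0, -0.05, -0.91, 0.02, 0.0, 0.0, 0.0, -0.06, -0.92, 0.03, 0.0, 0.0, 0.0]
[-0.05, -0.91, 0.02, 0.0, 0.0, 0.0]
```

Call:
play_rows:
  steps: [-0.06,-0.91,0,0,0,0,-0.06,-0.91,0,0,0,0,-0.05,-0.91,0,0,0,0,-0.06,-0.91,0,0,0,0,-0.05,-0.91,0,0,0,0]
  fingers: 1

```text
time: 26.87
tool_pos: [597.8, 146.7, 343.5]
tool_rot: [[-0.982, -0.188, 0.0], [-0.188, 0.982, 0.0], [-0.0, 0.0, -1.0]]
contact_force: [-0.4, 0.6, 0.6]
width: 0.8
gripper_force: 0.0
```

Call:
play_rows:
  steps: [-0.06,-0.92,0,0,0,0,-0.05,-0.91,0,0,0,0,-0.06,-0.92,0,0,0,0,-0.05,-0.91,0,0,0,0,-0.06,-0.92,0,0,0,0]

```text
time: 27.28
tool_pos: [620.5, 57.7, 343.5]
tool_rot: [[-0.982, -0.188, 0.0], [-0.188, 0.982, 0.0], [-0.0, 0.0, -1.0]]
contact_force: [-0.2, 0.1, 0.8]
width: 0.6
gripper_force: 0.0
```

Call:
play_rows:
  steps: [-0.05,-0.91,0,0,0,0,0,0,0,0,0,0,0,0,0,0,0,0]

```text
time: 27.53
tool_pos: [625.0, 39.9, 343.2]
tool_rot: [[-0.982, -0.186, 0.0], [-0.186, 0.982, 0.0], [-0.0, 0.0, -1.0]]
contact_force: [0.3, 0.9, 0.6]
width: 0.4
gripper_force: 0.0
```

```bash
python3 - <<'E'
from h import *
s=ctrl.get_state(); print(s["time"],s["tool_pos"],s["contact_force"],s["width"])
c=cam("wrist"); np.savez("b.npz",K=c["K"],R=c["R"],t=c["t"],p=s["tool_pos"]); w=c["frame"]; cv2.imwrite("pics/braw.png",w)
t=cam("top")["frame"]; cv2.imwrite("pics/t3.png",t)
im=np.zeros((480,800,3),np.uint8); im[:,:540]=w[:, 50:590]; z=cv2.resize(t[130:280,240:400],(260,244)); im[:244,540:]=z; cv2.imwrite("pics/b.png",im)
for k in (-40,0,40,60): print(k,proj(c,np.array([612.9,38.5,98])+CX*k))
E
```

```text
27.5333 [624.98723712  39.94712109 343.1693446 ] [0.27751156 0.87786542 0.56158963] 0.36722970673481276
-40 [322.58022918 166.29906509]
0 [322.76066261 203.29532336]
40 [322.93318801 238.67011039]
60 [323.0166459  255.78240325]
```

View pics/b.png

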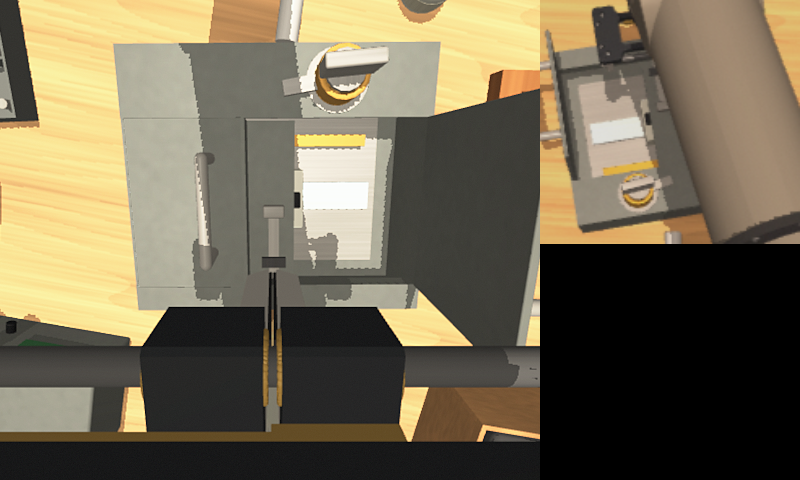

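The view shows the active door upright on the right and the key in the lock at crop (343,75). The bolt's steel block is at crop (273,211), raw (323,211), with its rod running down towards a dark guide at (273,263). I'll refine these numerically while descending.

```bash
python3 - <<'E'
from h import *
w=cv2.imread("pics/braw.png"); g=cv2.cvtColor(w,cv2.COLOR_BGR2GRAY)
print("col323",list(zip(range(196,284,2),g[196:284:2,323].tolist())))
for v in (208,214,235,250,259,265): print(v,g[v,300:348:2].tolist())
plan([((630,41,250),None)])
E
```

```text
col323 [(196, 112), (198, 111), (200, 111), (202, 110), (204, 103), (206, 108), (208, 149), (210, 145), (212, 143), (214, 141), (216, 136), (218, 121), (220, 148), (222, 149), (224, 149), (226, 149), (228, 148), (230, 147), (232, 148), (234, 148), (236, 148), (238, 149), (240, 148), (242, 147), (244, 148), (246, 147), (248, 149), (250, 146), (252, 148), (254, 148), (256, 132), (258, 57), (260, 62), (262, 61), (264, 63), (266, 58), (268, 138), (270, 147), (272, 114), (274, 72), (276, 74), (278, 47), (280, 37), (282, 40)]
208 [109, 110, 110, 111, 111, 110, 107, 152, 155, 153, 151, 148, 149, 146, 144, 145, 141, 101, 112, 112, 112, 110, 144, 156]
214 [113, 109, 111, 111, 109, 110, 106, 138, 143, 142, 140, 140, 138, 139, 139, 139, 136, 100, 110, 110, 109, 106, 180, 202]
235 [112, 107, 107, 108, 109, 109, 109, 110, 108, 124, 147, 149, 144, 142, 138, 105, 107, 109, 109, 111, 111, 108, 138, 139]
250 [111, 108, 107, 107, 109, 107, 107, 106, 107, 123, 147, 149, 144, 142, 137, 107, 108, 106, 110, 111, 110, 108, 135, 135]
259 [102, 109, 108, 108, 108, 111, 67, 64, 64, 64, 65, 66, 63, 62, 63, 65, 64, 59, 106, 108, 110, 106, 134, 132]
265 [104, 108, 107, 108, 107, 110, 67, 63, 61, 62, 63, 60, 61, 60, 62, 63, 62, 58, 104, 108, 110, 108, 108, 108]
leg 5
[-0.05, -0.02, 0.93, 0.0, 0.0, 0.0, -0.05, -0.02, 0.93, 0.0, 0.0, 0.0, -0.05, -0.02, 0.93, 0.0, 0.0, 0.0, -0.05, -0.01, 0.93, 0.0, 0.0, 0.0, -0.05, -0.02, 0.94, 0.0, 0.0, 0.0]
```

```bash
python3 - <<'E'
from h import *
b=dict(np.load("b.npz")); 
for v in (206.5,208,218.5,257,267): q=onz(b,323.5,v,98); print(v,q,"X",q@CX,"Y",q@CY)
plan([((644.3,44.6,300),None),((644.3,44.6,122),None)])
E
```

```text
206.5 [616.23765902  39.96288952  98.        ] X 612.5238054110164 Y -78.35057298579625
208 [617.87546079  40.27376118  98.        ] X 614.1907859463629 Y -78.35791394942649
218.5 [629.4261083   42.46619309  98.        ] X 625.9472175487276 Y -78.40968632167939
257 [673.10830297  50.75752376  98.        ] X 670.4076457302367 Y -78.60547888154714
267 [684.80921982  52.97847835  98.        ] X 682.3170238464137 Y -78.65792479183571
leg 3
[-0.33, -0.01, 0.72, 0.0, 0.0, 0.0, -0.33, -0.02, 0.72, 0.0, 0.0, 0.0, -0.33, -0.01, 0.72, 0.0, 0.0, 0.0]
leg 10
[0.0, 0.0, 0.89, 0.0, 0.0, 0.0, 0.0, 0.0, 0.89, 0.0, 0.0, 0.0, 0.0, 0.0, 0.89, 0.0, 0.0, 0.0, 0.0, 0.0, 0.89, 0.0, 0.0, 0.0, 0.0, 0.0, 0.89, 0.0, 0.0, 0.0]
[0.0, 0.0, 0.89, 0.0, 0.0, 0.0, 0.0, 0.0, 0.89, 0.0, 0.0, 0.0, 0.0, 0.0, 0.89, 0.0, 0.0, 0.0, 0.0, 0.0, 0.89, 0.0, 0.0, 0.0, 0.0, -0.01, 0.89, 0.0, 0.0, 0.0]
```

Call:
play_rows:
  steps: [-0.33,-0.01,0.72,0,0,0,-0.33,-0.02,0.72,0,0,0,-0.33,-0.01,0.72,0,0,0,0,0,0.89,0,0,0,0,0,0.89,0,0,0]

```text
time: 28.05
tool_pos: [644.7, 44.6, 261.3]
tool_rot: [[-0.982, -0.189, -0.001], [-0.189, 0.982, 0.0], [0.001, 0.001, -1.0]]
contact_force: [0.2, -0.2, 0.4]
width: 0.7
gripper_force: 0.0
```

Call:
play_rows:
  steps: [0,0,0.89,0,0,0,0,0,0.89,0,0,0,0,0,0.89,0,0,0,0,0,0.89,0,0,0,0,0,0.89,0,0,0]

```text
time: 28.47
tool_pos: [644.1, 44.4, 172.2]
tool_rot: [[-0.982, -0.189, -0.002], [-0.189, 0.982, 0.0], [0.002, 0.001, -1.0]]
contact_force: [0.3, -0.5, 0.8]
width: 0.4
gripper_force: 0.0
```

Call:
play_rows:
  steps: [0,0,0.89,0,0,0,0,0,0.89,0,0,0,0,0,0.7,0,0,0,0,0,0,0,0,0,0,0,0,0,0,0]

```text
time: 28.88
tool_pos: [644.0, 44.3, 124.2]
tool_rot: [[-0.982, -0.189, -0.002], [-0.189, 0.982, 0.0], [0.002, 0.001, -1.0]]
contact_force: [0.1, 1.0, 0.7]
width: 0.4
gripper_force: 0.0
```

Call:
play_rows:
  steps: [0,0,0.3,0,0,0,0,0,0.3,0,0,0,0,0,0.3,0,0,0,0,0,0,0,0,0]

```text
time: 29.22
tool_pos: [644.1, 43.8, 106.3]
tool_rot: [[-0.982, -0.188, -0.001], [-0.188, 0.982, -0.0], [0.001, 0.0, -1.0]]
contact_force: [-0.3, -0.1, -0.9]
width: 0.3
gripper_force: 0.0
```

Call:
play_rows:
  steps: [0,0,0.17,0,0,0,0.3,0,0,0,0,0,0.4,0,0,0,0,0,0.4,0,0,0,0,0,0.3,0,0,0,0,0]

```text
time: 29.63
tool_pos: [616.0, 38.5, 104.2]
tool_rot: [[-0.982, -0.188, 0.0], [-0.188, 0.982, 0.0], [-0.0, -0.0, -1.0]]
contact_force: [2.8, 0.6, -2.6]
width: 0.7
gripper_force: 1.3
```

Call:
play_rows:
  steps: [0.3,0,0,0,0,0,0.2,0,0,0,0,0,0.1,0,0,0,0,0]

```text
time: 29.88
tool_pos: [604.9, 36.3, 104.3]
tool_rot: [[-0.982, -0.188, 0.001], [-0.188, 0.982, 0.0], [-0.001, -0.0, -1.0]]
contact_force: [9.3, 2.0, -3.7]
width: 0.4
gripper_force: 4.8
```

Call:
play_rows:
  steps: [0.1,0,0,0,0,0,0,0,0,0,0,0]

```text
time: 30.05
tool_pos: [604.9, 36.3, 104.7]
tool_rot: [[-0.982, -0.188, 0.004], [-0.188, 0.982, 0.001], [-0.004, 0.0, -1.0]]
contact_force: [10.4, 2.7, -3.0]
width: 0.8
gripper_force: 5.0
```

A steady 10 N, well above the sliding force, after about 33 mm of travel means the bolt is at its stop. I'll back off, rise, and move over the passive handle.

Call:
play_rows:
  steps: [-0.4,0,0,0,0,0,-0.1,0,-0.7,0,0,0,0,0,-0.9,0,0,0,0,0,-0.9,0,0,0,0,0,-0.9,0,0,0]

```text
time: 30.47
tool_pos: [612.9, 37.9, 172.5]
tool_rot: [[-0.982, -0.188, -0.001], [-0.188, 0.982, -0.0], [0.001, 0.0, -1.0]]
contact_force: [0.9, -0.5, -0.6]
width: 0.1
gripper_force: 0.0
```

Call:
play_rows:
  steps: [0,0,-0.9,0,0,0,0,0,-0.9,0,0,0,0,0,-0.9,0,0,0,0,0,-0.5,0,0,0,0,0,0,0,0,0]
  fingers: 0.5

```text
time: 30.88
tool_pos: [614.0, 38.0, 237.9]
tool_rot: [[-0.982, -0.188, 0.003], [-0.188, 0.982, 0.0], [-0.002, -0.0, -1.0]]
contact_force: [0.7, -0.2, 0.1]
width: 30.0
gripper_force: 0.0
```

```bash
python3 - <<'E'
from h import *
s=ctrl.get_state(); print(s["time"],s["tool_pos"],s["contact_force"],s["width"],np.round(s["joints"],2))
c=cam("wrist"); g=cv2.cvtColor(c["frame"],cv2.COLOR_BGR2GRAY)
u=int(proj(c,np.array([600,36,98]))[0]); print("knob col",u,[(v,int(g[v,u])) for v in range(100,260,4)])
for X in (570,577,584,591): print(X,proj(c,CX*X+CY*-78.4+CZ*98))
plan([((625.5,-26.3,235),yawR(191)),((625.5,-26.3,157.5),yawR(191))])
E
```

```text
30.8833 [613.96328467  38.04628241 237.91793264] [ 0.70115631 -0.2147601   0.07592072] 30.02215844032293 [ 0.25  0.36 -0.54  1.7   0.2   1.13  1.42]
knob col 322 [(100, 114), (104, 113), (108, 114), (112, 113), (116, 113), (120, 106), (124, 108), (128, 113), (132, 114), (136, 114), (140, 114), (144, 114), (148, 116), (152, 113), (156, 113), (160, 113), (164, 115), (168, 114), (172, 114), (176, 114), (180, 113), (184, 114), (188, 114), (192, 117), (196, 128), (200, 146), (204, 144), (208, 140), (212, 128), (216, 152), (220, 152), (224, 150), (228, 151), (232, 150), (236, 150), (240, 150), (244, 150), (248, 150), (252, 148), (256, 149)]
570 [323.66918614 185.72132927]
577 [323.69076658 194.38300504]
584 [323.71211676 202.95226297]
591 [323.73324035 211.43057433]
leg 4
[0.0, -0.82, 0.02, 0.0, 0.0, -0.01, 0.0, -0.82, 0.02, 0.0, 0.0, -0.01, 0.01, -0.81, 0.01, 0.0, 0.0, -0.01, 0.0, -0.82, 0.02, 0.0, 0.0, -0.01]
leg 4
[0.0, 0.0, 0.97, 0.0, 0.0, 0.0, 0.0, 0.0, 0.97, 0.0, 0.0, 0.0, 0.0, 0.0, 0.97, 0.0, 0.0, 0.0, 0.01, 0.01, 0.96, 0.0, 0.0, 0.0]
```

The knob moved from X 619 to about 585, so the bolt is drawn by 34 mm. Now the passive handle.

Call:
play_rows:
  steps: [0,-0.82,0.02,0,0,0,0,-0.82,0.02,0,0,0,0.01,-0.81,0.01,0,0,0,0,-0.82,0.02,0,0,0,0,0,0,0,0,0]

```text
time: 31.35
tool_pos: [624.9, -30.3, 232.5]
tool_rot: [[-0.983, -0.185, -0.002], [-0.185, 0.983, -0.001], [0.003, -0.001, -1.0]]
contact_force: [0.5, -1.1, 0.6]
width: 46.8
gripper_force: 0.0
```

Call:
play_rows:
  steps: [0,0,0.95,0,0,0,0,0,0.95,0,0,0,0,0,0.95,0,0,0,0,0,0.95,0,0,0,0,0,0,0,0,0]

```text
time: 31.77
tool_pos: [622.7, -26.0, 153.9]
tool_rot: [[-0.982, -0.189, -0.006], [-0.189, 0.982, 0.001], [0.006, 0.002, -1.0]]
contact_force: [-0.9, -0.0, -0.2]
width: 47.3
gripper_force: 0.0
```

Call:
play_rows:
  steps: [0,0,0,0,0,0,0,0,0,0,0,0,0,0,0,0,0,0,0,0,0,0,0,0,0,0,0,0,0,0]
  fingers: 1
  squeeze: 45

```text
time: 32.18
tool_pos: [625.6, -26.3, 159.3]
tool_rot: [[-0.982, -0.188, 0.001], [-0.188, 0.982, -0.0], [-0.001, -0.0, -1.0]]
contact_force: [0.0, 0.1, -0.2]
width: 17.1
gripper_force: 0.0
```

Call:
play_rows:
  steps: [0,0,0,0,0,0,0,0,0,0,0,0,0,0,0,0,0,0,0,0,0,0,0,0]

```text
time: 32.52
tool_pos: [625.4, -26.1, 159.1]
tool_rot: [[-0.982, -0.188, 0.001], [-0.188, 0.982, 0.0], [-0.001, 0.0, -1.0]]
contact_force: [-1.6, 2.0, 6.5]
width: 10.9
gripper_force: 45.0
```

```bash
python3 - <<'E'
from h import *
s=ctrl.get_state(); p0=np.array(s["tool_pos"]); R0=np.array(s["tool_rot"]); print(s["time"],p0,s["contact_force"],s["width"],s["gripper_force"],np.round(s["joints"],2))
rel=lambda th: CY*(85*np.cos(th)-48*np.sin(th))+CZ*(85*np.sin(th)+48*np.cos(th))
off=161-p0[2]; b0=p0+[0,0,off]; print("grip offset",off)
N=20; T=np.linspace(0,1.55,N+1)
Rs=[Ro.from_rotvec(CX*0.4*t).as_matrix()@R0 for t in T]; P=[b0+rel(t)-rel(0)+r[:,2]*off for t,r in zip(T,Rs)]
p,R=p0,R0; rows=[]
for i in range(N):
    r=np.r_[R.T@(P[i+1]-p)/20, Ro.from_matrix(R.T@Rs[i+1]).as_rotvec(degrees=True)/4].round(2)
    p=p+R@r[:3]*20; R=R@Ro.from_rotvec(r[3:]*4,degrees=True).as_matrix(); rows.append(r)
for i in range(0,N,5): print([float(v)+0 for r in rows[i:i+5] for v in r])
print(P[-1])
E
```

```text
32.5167 [625.37994726 -26.09692747 159.05793199] [-1.64587231  2.03360988  6.45495621] 10.9048103919547 45.00048279762268 [ 0.32  0.45 -0.49  1.75  0.25  1.    1.49]
grip offset 1.9420680086288655
[0.0, -0.2, -0.32, -0.44, 0.0, 0.0, 0.0, -0.21, -0.31, -0.45, 0.0, 0.0, 0.0, -0.22, -0.31, -0.44, 0.0, 0.0, 0.0, -0.24, -0.29, -0.45, 0.0, 0.0, 0.0, -0.25, -0.28, -0.44, 0.01, 0.0]
[0.0, -0.26, -0.26, -0.44, 0.0, 0.0, -0.01, -0.28, -0.26, -0.45, 0.0, 0.0, 0.0, -0.29, -0.24, -0.44, 0.0, 0.0, 0.0, -0.3, -0.23, -0.45, 0.0, 0.0, 0.0, -0.31, -0.21, -0.44, 0.0, 0.0]
[0.0, -0.32, -0.2, -0.44, 0.0, 0.0, 0.0, -0.32, -0.18, -0.45, 0.0, 0.0, 0.0, -0.34, -0.17, -0.44, 0.0, 0.0, 0.0, -0.34, -0.15, -0.45, 0.0, 0.0, 0.0, -0.35, -0.14, -0.44, 0.0, 0.0]
[0.0, -0.36, -0.12, -0.44, 0.01, 0.01, 0.0, -0.36, -0.1, -0.45, 0.0, 0.0, 0.0, -0.36, -0.09, -0.44, 0.0, 0.0, -0.01, -0.37, -0.06, -0.45, 0.0, 0.0, 0.0, -0.38, -0.06, -0.44, 0.0, 0.0]
[ 650.20307062 -153.79645781  197.39924933]
```

Call:
play_rows:
  steps: [0,-0.2,-0.32,-0.44,0,0,0,-0.21,-0.31,-0.45,0,0,0,-0.22,-0.31,-0.44,0,0,0,-0.24,-0.29,-0.45,0,0,0,-0.25,-0.28,-0.44,0,0]

```text
time: 32.93
tool_pos: [629.6, -48.2, 187.2]
tool_rot: [[-0.982, -0.188, -0.03], [-0.19, 0.969, 0.156], [-0.0, 0.158, -0.987]]
contact_force: [1.2, 10.4, -6.9]
width: 10.9
gripper_force: 45.0
```

Call:
play_rows:
  steps: [0,-0.26,-0.26,-0.44,0,0,0,-0.28,-0.26,-0.45,0,0]

```text
time: 33.1
tool_pos: [631.9, -59.6, 195.9]
tool_rot: [[-0.982, -0.186, -0.042], [-0.191, 0.958, 0.216], [-0.0, 0.22, -0.975]]
contact_force: [-1.0, 11.5, -1.9]
width: 10.8
gripper_force: 45.0
```

Force is about 12 N and the bar is following. I'll continue.

Call:
play_rows:
  steps: [0,-0.29,-0.24,-0.44,0,0,0,-0.3,-0.23,-0.45,0,0,0,-0.31,-0.21,-0.44,0,0,0,-0.32,-0.2,-0.44,0,0,0,-0.32,-0.18,-0.45,0,0]

```text
time: 33.52
tool_pos: [638.6, -93.2, 209.6]
tool_rot: [[-0.981, -0.178, -0.07], [-0.192, 0.912, 0.363], [-0.001, 0.369, -0.929]]
contact_force: [-8.4, 13.0, 21.0]
width: 11.0
gripper_force: 45.0
```

Call:
play_rows:
  steps: [0,-0.34,-0.17,-0.44,0,0,0,-0.34,-0.15,-0.45,0,0,0,-0.35,-0.14,-0.44,0,0,0,-0.36,-0.12,-0.44,0,0,0,-0.36,-0.1,-0.45,0,0]

```text
time: 33.93
tool_pos: [646.4, -132.0, 207.9]
tool_rot: [[-0.982, -0.165, -0.094], [-0.19, 0.846, 0.497], [-0.003, 0.506, -0.862]]
contact_force: [-2.4, 4.9, 19.4]
width: 10.9
gripper_force: 45.0
```

Call:
play_rows:
  steps: [0,-0.36,-0.09,-0.44,0,0,0,-0.37,-0.06,-0.45,0,0,0,-0.38,-0.06,-0.44,0,0,0,0,0,0,0,0,0,0,0,0,0,0]

```text
time: 34.35
tool_pos: [650.9, -155.8, 197.2]
tool_rot: [[-0.983, -0.152, -0.106], [-0.186, 0.8, 0.571], [-0.002, 0.581, -0.814]]
contact_force: [5.1, -4.1, 6.8]
width: 10.8
gripper_force: 45.0
```

```bash
python3 - <<'E'
from h import *
s=ctrl.get_state(); p0=np.array(s["tool_pos"]); R=np.array(s["tool_rot"]); print(s["time"],p0,s["contact_force"],s["width"],s["gripper_force"],np.round(s["joints"],2))
d=p0-R[:,2]*1.94-np.array([641.7,-109.7,113]); print("angle", np.arctan2(d@CZ,d@CY)-np.arctan2(48,85),np.hypot(d@CZ,d@CY),np.hypot(85,48))
E
```

```text
34.35 [ 650.89712554 -155.75707548  197.18132824] [ 5.07900518 -4.10727597  6.83974804] 10.812476121979264 45.01888453960419 [ 0.76  0.73 -0.59  1.39 -0.18  1.39  2.05]
angle 1.567798697503171 98.32412923944243 97.6165969494942
```

Call:
play_rows:
  steps: [0,0,0,0,0,0,0,0,0,0,0,0,0,0,0,0,0,0,0,0,0,0,0,0]
  fingers: 0.65

```text
time: 34.68
tool_pos: [649.5, -154.1, 196.7]
tool_rot: [[-0.982, -0.153, -0.11], [-0.189, 0.799, 0.571], [0.0, 0.581, -0.814]]
contact_force: [-0.7, 0.5, -1.1]
width: 31.9
gripper_force: 0.0
```

Call:
play_rows:
  steps: [0,0,-0.4,0,0,0,0,0,-0.7,0,0,0,0,0,-0.8,0,0,0,0,0,-0.8,0,0,0,0,0,-0.8,0,0,0]

```text
time: 35.1
tool_pos: [657.4, -194.9, 255.0]
tool_rot: [[-0.982, -0.153, -0.109], [-0.188, 0.799, 0.57], [0.0, 0.581, -0.814]]
contact_force: [-0.6, -0.3, 0.0]
width: 33.0
gripper_force: 0.0
```

Call:
play_rows:
  steps: [0,0,-0.8,0,0,0,0,0,-0.8,0,0,0,0,0,-0.6,0,0,0,0,0,0,0,0,0,0,0,0,0,0,0]

```text
time: 35.52
tool_pos: [662.3, -219.5, 289.9]
tool_rot: [[-0.982, -0.153, -0.109], [-0.188, 0.8, 0.57], [-0.001, 0.581, -0.814]]
contact_force: [-0.4, 1.0, -0.1]
width: 32.8
gripper_force: 0.0
```

```bash
python3 - <<'E'
from h import *
s=ctrl.get_state(); print(s["time"],s["tool_pos"],s["contact_force"],s["width"],np.round(s["joint_velocities"],2))
c=cam("side"); g=c["frame"]; cv2.imwrite("pics/sf.png",g); s0=cv2.imread("pics/side0.png")
# door free-edge tops: predicted corners when upright
for nm,h,H in (("act",np.array([582.4,194.8,113]),185),("pas",np.array([641.7,-109.7,113]),178)):
  for k in (-90,90): print(nm,k,proj(c,h+CX*k+CZ*H),"bars")
for nm,b in (("actbar",np.array([582.4,194.8,113])+CY*48+CZ*155),("pasbar",np.array([641.7,-109.7,113])-CY*48+CZ*85)):
  print(nm,[proj(c,b+CX*k).round(0) for k in (-50,50)])
# bright/edge check of active bar in side image
gg=cv2.cvtColor(g,cv2.COLOR_BGR2GRAY); p=proj(c,np.array([582.4,194.8,113])+CY*48+CZ*155); u,v=p.round().astype(int); print(gg[v-15:v+16,u].tolist())
# key bow presence: wall plug at lock
p=proj(c,(479.5,77.2,190)).round().astype(int); print("bow px",p,g[p[1]-6:p[1]+7:3,p[0]].tolist())
E
```

```text
35.5167 [ 662.29728371 -219.54809428  289.90718654] [-0.44784427  1.01987667 -0.08551777] 32.81512393786409 [-0.01  0.01 -0.01  0.03 -0.   -0.01 -0.  ]
act -90 [315.34387495 225.70054653] bars
act 90 [228.72238452 232.61078781] bars
pas -90 [301.26855713 150.85608042] bars
pas 90 [229.20948968 155.95066985] bars
actbar [array([299., 253.]), array([250., 257.])]
pasbar [array([286., 173.]), array([248., 175.])]
[71, 72, 71, 71, 72, 71, 71, 70, 74, 109, 155, 178, 171, 146, 113, 86, 71, 70, 73, 71, 72, 71, 73, 72, 72, 73, 73, 72, 73, 70, 73]
bow px [325 235] [[165, 173, 181], [154, 163, 170], [110, 117, 124], [70, 74, 78], [71, 75, 78]]
```

Both doors are up: the active bar sits in the side view where an upright door puts it, and the passive one was gripped at 1.57 rad. The bolt is at its stop, the key is turned in the lock, and the gripper is clear. I'll hand it in.

```bash
python3 -c "
from rig import workorder
print(workorder.hand_in())"
```

```text
the job is handed in; nothing more can be done
None
```

I handed the job in at 35.6 s of the 72 s allowed; the rig gave no verdict. By my measurements, the key is in the lock and turned to its stop, the active door is at about 1.54 rad, the bolt is drawn about 34 mm, the passive door is at about 1.57 rad, and the gripper is clear.

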